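Pack and close the tea caddy

TASK

Tea is over: pack the caddy and close it up. Press the infuser stick down into the clip in the open drawer until the sprung jaw snaps over it, and stand the tea tins in the pockets of the top tier in order of height, the shortest in the pocket with one stud, the next in the one with two studs and so on, none skipped. With everything in, bring the acrylic hood fully down and push the drawer fully home; leave the tea glass, coasters, dice cup, dice and remote where they are.

Things in the scene. Friction and masses are not known exactly. Their poses are not given: they have to be found in the camera images.
- caddy: wooden two-tier tea caddy, fixed, 160 mm deep (its x), 300 long (y), 104 high; origin at the centre of its underside. Front with the drawer faces its -x, hood hinge along the top back edge (x +80, z 104). Top tier: a flat tray, surface at z 104, with four square pockets in a row along y at x = 0, 66 mm wide, 20 deep; one to four brass studs on the ledge in front of each pocket number them
- pocket1 (a point): centre of the floor (84 mm above the table) of the pocket with one stud, at y = 108 mm in the caddy's frame
- pocket2 (a point): centre of the floor (84 mm above the table) of the pocket with two studs, at y = 36 mm in the caddy's frame
- pocket3 (a point): centre of the floor (84 mm above the table) of the pocket with three studs, at y = -36 mm in the caddy's frame
- pocket4 (a point): centre of the floor (84 mm above the table) of the pocket with four studs, at y = -108 mm in the caddy's frame
- tin_a: closed round tea tin of bare aluminium, 52 mm high, 60 mm in diameter, about 126 g, standing upright on the table; origin at the centre of its underside, z up. May be absent
- tin_b: closed round tea tin of bare aluminium, 64 mm high, 60 mm in diameter, about 132 g, standing upright on the table; origin at the centre of its underside, z up. May be absent
- tin_c: closed round tea tin of bare aluminium, 76 mm high, 60 mm in diameter, about 138 g, standing upright on the table; origin at the centre of its underside, z up. May be absent
- tin_d: closed round tea tin of bare aluminium, 88 mm high, 60 mm in diameter, about 144 g, standing upright on the table; origin at the centre of its underside, z up. May be absent
- infuser: tea infuser stick: a steel tube 18 mm in diameter with a square 20 mm rubber cap, 14 mm long, at each end (160 mm long in all, so the bare tube is 132 mm), about 70 g, lying on the table; origin at the middle of its axis, x along the tube. Both ends are alike
- clip_seat (a point): in the drawer: middle of the infuser's axis when clipped in; x is the caddy's x, y runs along the clipped tube, z up. Two forks 20 mm wide, open upwards, stand 42 mm either side of it along y, their floor 9 mm below it; rear prongs (+x), flared, reach 19 mm above it. Between the forks fingers have room 30 mm either side along y, 40 mm either side along x, and down to 16 mm below it
- jaw (a joint): the clip's sprung steel jaw at the front (-x) of the forks, rad: 0 closed, one nose over each fork, top 12 mm above the seat point; grows as it is pushed outwards. The tube pushed straight down (about 10 N) opens it to about 0.2; it snaps back over the tube when this reaches the fork floor
- drawer (a joint): the drawer of the lower tier, m: 0 shut, 0.13 fully out towards the caddy's -x; it slides with about 2 N of friction and stays where it is left. Its front board is 296 mm wide, from 10 to 70 mm above the table, 10 mm thick, its face 10 mm in front of the caddy's front when shut
- drawer_knob (a point): centre of the end face of the drawer's brass knob, 20 mm in diameter, standing 24 mm out of the middle of the drawer front, 56 mm above the table
- hood (a joint): clear acrylic hood over the top tier, rad: 0 shut on the tray's edge, 2.10 tipped fully back. A five-sided box as large as the tray, 80 mm high, hinged on the line caddy x +80, z 104 mm; the stiff hinge holds it at any angle (about 3 N at the tab moves it)
- hood_tab (a point): middle of the upper face of the hood's wooden tab, 60 mm wide, 8 thick, standing 30 mm out of the hood's front wall; with the hood shut it is 175 mm in front of the hinge line and 16 mm above it, face up. Hood tipped back: the tab stands up and this face looks backwards, so that a finger behind it can swing the hood forward and down
- coaster_a: round ceramic coaster, 96 mm across, 8 mm thick, under the tea glass; not to be moved
- coaster_b: the other ceramic coaster, not to be moved
- tea_glass: empty tulip-shaped tea glass, 90 mm high, 60 mm across, on a coaster; not to be moved; origin at the centre of its underside
- dice_cup: dark silicone dice cup, 85 mm high, 68 mm across; not to be moved; origin at the centre of its underside
- remote: remote control, 150 x 42 x 16 mm, long axis x; not to be moved
- die_1: orange die, 18 mm, not to be moved; origin at the centre of its underside as it lay at the start
- die_2: orange die, 18 mm, not to be moved; origin at the centre of its underside as it lay at the start
- die_3: orange die, 18 mm, not to be moved; origin at the centre of its underside as it lay at the start
Not all that is in view belongs to the job. Leave any blue look-alike of the tin_d alone.

How it is judged:
By the outcome, as a careful person would: the job done as asked, in the order asked, and still so for the second after the job is handed in, with the robot touching nothing.
Of tin_a, tin_b, tin_c, tin_d only 3 to 4 are there at a start; the rules pass over those that are not, and their reading is None.
At some moment in a run one of tin_a, tin_b, infuser may be knocked a few centimetres aside while the robot is not near it.
It also fails if it takes over 208 s, if anything falls off the work surface, if the arm or the gripper's body presses on something with over 40 N, if the wrist force passes 120 N, or if a joint passes its speed limit or range.

ROBOT

A 6-joint arm with a two-finger parallel gripper is mounted at the origin on the work surface. World frame = base frame: x ahead of the robot, y to its left, z up, the work surface at z = 0. Lengths are in m, angles in rad, forces in N, time in s.
With the tool pointing down it reaches from about 0.35 to 0.775 m from the base axis. Payload 7.3 kg.
Tool frame: the origin (TCP) lies at the very end of the fingers, on their centre line; the grasp point (between the pads) lies 19 mm behind it (robot.tcp_to_grasp is the distance from the TCP to the grasp point, in m); x points along the fingers, y is the direction in which the jaws open and shut, and the axes are right-handed (so a half turn about x gives the same grasp; the last joint's range is limited). The gripper opens to 92 mm and grips with 3 to 60 N. Pads are 19 mm wide; open, the fingers measure 130 mm over their backs; the gripper's body (75 mm by 190 mm) begins 47 mm behind the grasp point.
Start: joints at [1.093, 0.342, 1.524, -0, 1.275, -0.146], TCP at [0.171, 0.496, 0.227] pointing down, gripper open.
Joint ranges: [-2.53, 2.53], [-0.77, 2.02], [0.04, 2.7], [-1, 4.14], [0.28, 2.66], [-3.11, 3.11]. Speed limits (rad/s): [2.57, 2.57, 3.14, 3.14, 3.14, 3.14].

INTERFACE

Orientations are given as [roll, pitch, yaw] about the fixed x, y, z axes, in that order (R = Rz(yaw) Ry(pitch) Rx(roll)).
In Python, from cell import robot gives the robot as it stands.
- The arm moves only by the tool move_arm, never from a script. Its argument "increments" is a list of rows, each a list of 4 numbers: the shift along the tool's x, y, z normalised to -1 to 1, where 1 is 40 cm, then the turn about the tool's x normalised to -1 to 1, where 1 is 60 degrees. In form: [[dx, dy, dz, twist], ...]. A call has 1 to 5 rows; each row is the pose to reach, as a shift and turn from the pose commanded when the call began, along the tool's axes at that moment; what a row does not reach only later rows make up. A row lasts 1/8 s, in which the tool goes at most 62.5 mm and 10.7 degrees, less where a joint would pass 70% of its speed; a pose out of reach is approached as far as the arm can. A call with a number of a shift or a turn outside -1 to 1 is refused whole. A call with a gripper value outside its range is refused whole. "gripper" is the closure, from 0 (fully open) to 1 (shut), set as the call begins (left out, the last holds). The fingers move at their own pace and stop on an object; "squeeze" is the grip in N (left out, the last holds). Time passes only in rows, so rows that repeat a pose let the fingers close. It gives the time, the measured TCP pose, the force and the opening at its end, in the units of the state.
- robot.observe(): the state, without advancing time (a new reading comes with each control period).
- robot.read_camera(name): name is "scene" or "top" or "wrist"; returns the picture (400x640x3 uint8, red, green, blue); there is no depth.
- robot.camera_params(name): a dict with "fx", "fy", "cx", "cy" (pixels), "R" (3x3) and "t" (3): a world point X has camera coordinates R X + t; the wrist camera has in their place "tool_from_camera" (4x4, takes a point from camera to tool coordinates, whose origin is the TCP and whose axes are the tool frame's). Camera axes: x right, y down, z forward; pixel columns grow to the right and rows downward; lengths in m; the calibration is good to about 2 mm. A picture is of the moment at which its call begins: read the wrist's pose just before it. camera_params takes no time and is no camera call.
- robot.hand_in(): hands the job in, once; it reports no verdict.
The state is a dict: "time": time; "qpos": joint angles; "qvel": joint speeds; "joint_efforts": joint torques, N m; "tool_pos": TCP position; "tool_rot": TCP orientation; "contact_force": force on the tool from outside, world axes, zero at the start; "torque": the same for the moment, N m; "opening": finger opening in m.
Only numpy, scipy, OpenCV 4.12 (cv2) and the standard library are available. Lean on these libraries where they do the work, as an engineer would, in place of code of your own. Each camera call takes 0.05 s, during which the arm holds its last target.

## Working session

There is one attempt and no reset: what is moved stays moved. The work goes in short steps, Python scripts to look and compute and a tool call to move; the robot and the scene stay as the last step left them, time stands still between calls to the robot, and variables do not carry over. Pictures are saved under pics/ and viewed, and the job is handed in when it is done.

Besides the shell and the picture viewer there is one more tool, called after "Emit:" by a JSON object that holds its "fn" and its "kwargs". move_arm: Moves the arm, as the interface text tells. Its arguments: {"type":"object","properties":{"increments":{"type":"array","items":{"type":"array","items":{"type":"number"}}},"gripper":{"type":"number"},"squeeze":{"type":"number"}},"required":["increments"]}

```bash
ls; mkdir -p pics
cat > h.py <<'E'
import numpy as np, cv2
from scipy.spatial.transform import Rotation as Ro
from cell import robot
def snap(n,f):
    im=robot.read_camera(n); cv2.imwrite('pics/'+f,im[:,:,::-1]); return im
def crop(im,f,x0,y0,x1,y1,s):
    c=im[y0:y1,x0:x1,::-1]; cv2.imwrite('pics/'+f,cv2.resize(c,None,fx=s,fy=s,interpolation=cv2.INTER_CUBIC))
def cam(n,st=None):
    p=robot.camera_params(n); K=np.array([[p['fx'],0,p['cx']],[0,p['fy'],p['cy']],[0,0,1]])
    if 'R' in p: return K,np.array(p['R']),np.array(p['t'])
    T=np.array(p['tool_from_camera']); W=np.eye(4); W[:3,:3]=Ro.from_euler('xyz',st['tool_rot']).as_matrix(); W[:3,3]=st['tool_pos']
    M=np.linalg.inv(W@T); return K,M[:3,:3],M[:3,3]
def px(c,z,u,v):
    K,R,t=c; d=R.T@np.linalg.solve(K,np.array([u,v,1.])); o=-R.T@t
    return o+d*(z-o[2])/d[2]
def pj(c,X):
    K,R,t=c; q=K@(R@np.asarray(X,float)+t); return q[:2]/q[2]
def rel(target,yaw=None):
    "shift in tool axes normalised, twist"
    s=robot.observe(); R=Ro.from_euler('xyz',s['tool_rot']).as_matrix()
    return R.T@(np.array(target)-s['tool_pos'])/0.4
E
python3 - <<'E'
from h import *
s=robot.observe()
for k in s: print(k,np.round(s[k],4))
print(Ro.from_euler('xyz',s['tool_rot']).as_matrix().round(3))
for n in ['scene','top','wrist']: snap(n,n+'0.png')
for n in ['scene','top','wrist']: print(robot.camera_params(n))
E
```

```text
pics
time 0.0
qpos [ 1.093   0.3427  1.525  -0.      1.2754 -0.146 ]
qvel [ 0.0015  0.0004  0.0005 -0.0012 -0.0007  0.0013]
joint_efforts [ 1.10000e-03 -4.31243e+01 -2.44223e+01  7.19000e-02  5.60000e-02
 -1.00000e-04]
tool_pos [0.1708 0.496  0.226 ]
tool_rot [-1.7144  1.5692 -2.0462]
contact_force [-0.3162  0.0631  0.2073]
torque [-0.0445  0.0289 -0.0741]
opening 0.0921
[[-0.001  0.326  0.945]
 [-0.001  0.945 -0.326]
 [-1.    -0.002 -0.   ]]
{'fx': 418.01084368795654, 'fy': 418.01084368795654, 'cx': 327.2015301071458, 'cy': 191.75409250809534, 'R': array([[ 0.55751665,  0.83005173, -0.01375888],
       [ 0.52538844, -0.36562033, -0.76830252],
       [-0.64276136,  0.42111269, -0.63993901]]), 't': array([-0.18656268, -0.24886584,  1.50973018])}
{'fx': 378.60748309520244, 'fy': 378.60748309520244, 'cx': 314.1237041718288, 'cy': 198.57986763980546, 'R': array([[ 0.14704628, -0.98911234,  0.00584502],
       [-0.96687322, -0.14498158, -0.21008695],
       [ 0.20864701,  0.02524111, -0.97766523]]), 't': array([-0.19718314,  0.54680962,  0.95185689])}
{'fx': 336.4412838188933, 'fy': 336.4412838188933, 'cx': 319.82376727939817, 'cy': 197.41286121901683, 'tool_from_camera': array([[-8.37089791e-04, -2.45166748e-01,  9.69480564e-01,
        -1.57879021e-01],
       [ 9.99999648e-01, -1.58880866e-04,  8.23262704e-04,
         5.90850838e-04],
       [-4.78047289e-05,  9.69480913e-01,  2.45166795e-01,
        -6.70295002e-02],
       [ 0.00000000e+00,  0.00000000e+00,  0.00000000e+00,
         1.00000000e+00]])}
```

View pics/scene0.png

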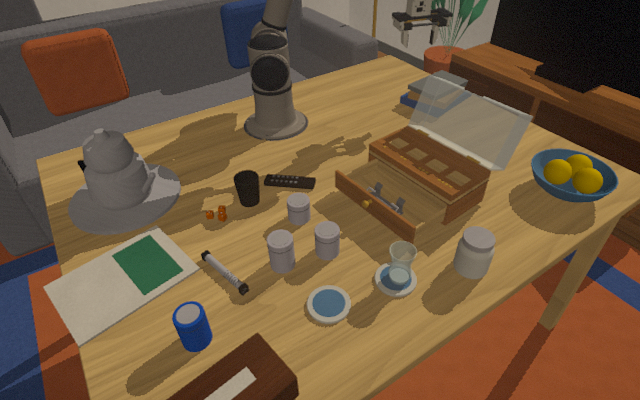

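View pics/top0.png

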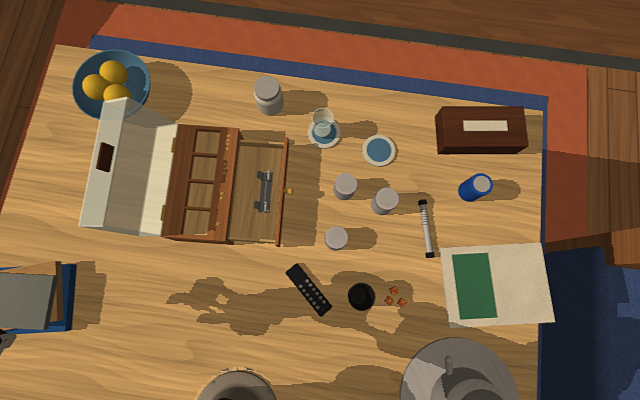

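View pics/wrist0.png

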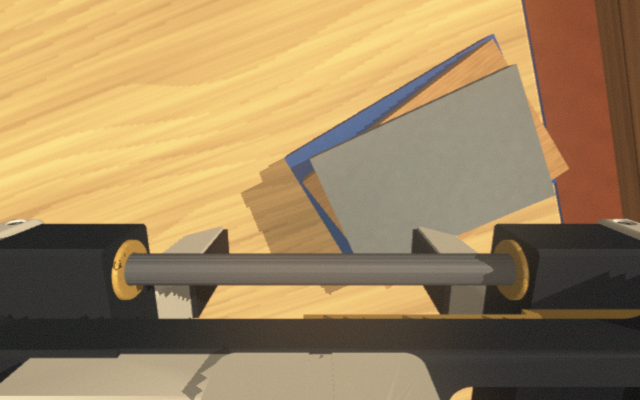

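Run:
```python
from h import *
a=cv2.imread('pics/top0.png')[:,:,::-1]; b=cv2.imread('pics/scene0.png')[:,:,::-1]
crop(a,'t1.png',60,80,300,260,3.3); crop(a,'t2.png',240,70,500,265,3); crop(b,'s1.png',170,180,430,360,3); crop(b,'s2.png',320,70,540,250,3.3)
```

```text
(no output)
```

View pics/t1.png

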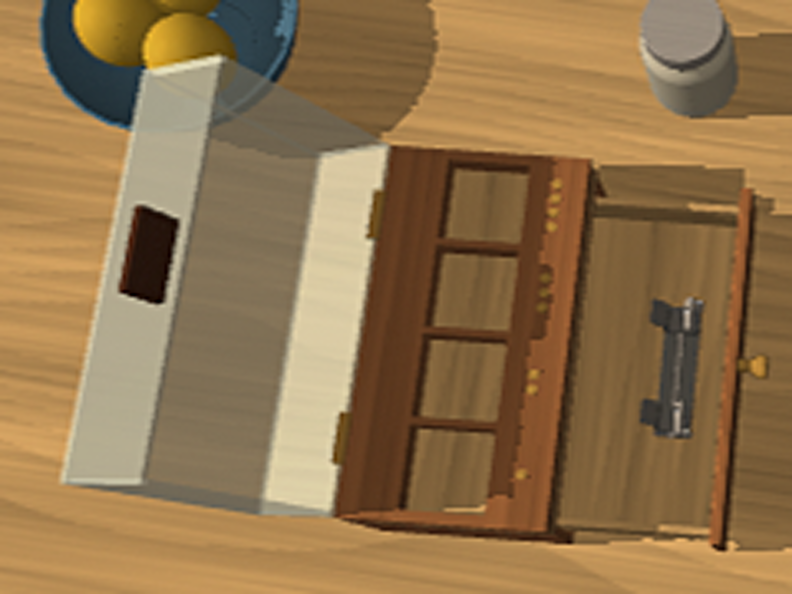

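View pics/t2.png

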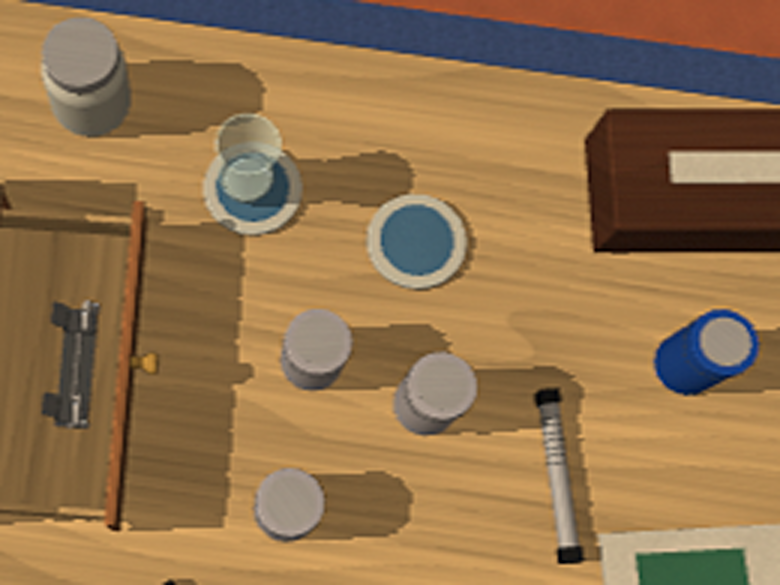

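View pics/s1.png

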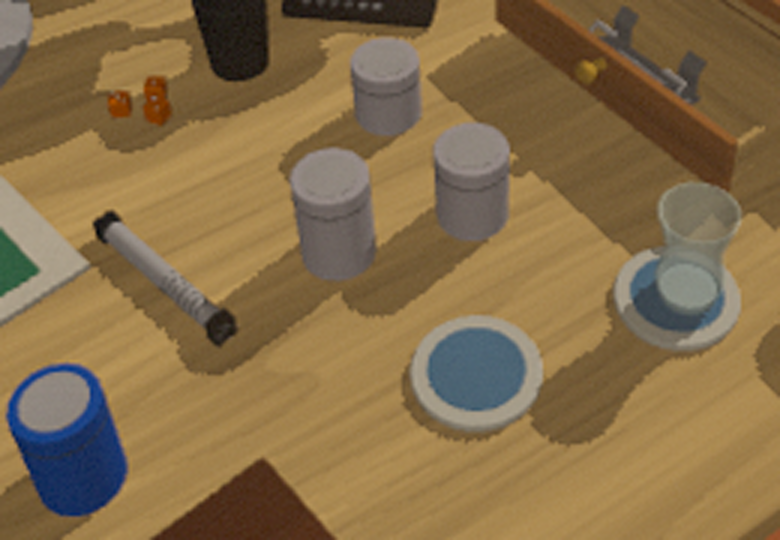

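View pics/s2.png

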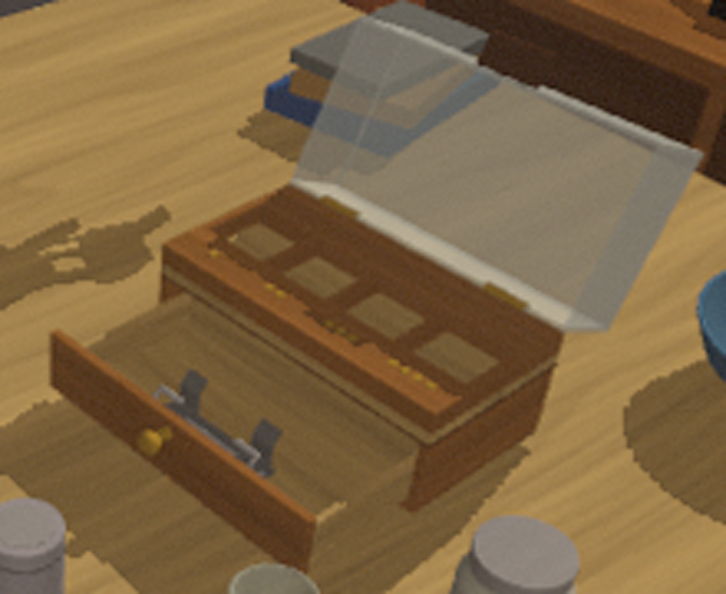

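```bash
cat > m.py <<'E'
from h import *
from scipy.optimize import least_squares
T=cam('top');S=cam('scene')
def q(x0,y0,s,X,Y): return np.array([x0+(X+.5)/s-.5,y0+(Y+.5)/s-.5])
t1=lambda X,Y:q(60,80,3.3,X,Y); t2=lambda X,Y:q(240,70,3,X,Y)
s1=lambda X,Y:q(170,180,3,X,Y); s2=lambda X,Y:q(320,70,3.3,X,Y)
def tri(a,b):
    f=lambda p:np.r_[pj(T,p)-a,pj(S,p)-b]
    r=least_squares(f,[.5,.0,.05]); return r.x,r.fun
E
python3 - <<'E'
from m import *
for n,a,b in [('T1',t2(317,342),s1(472,150)),('T2',t2(442,386),s1(331,178)),('T3',t2(290,502),s1(386,62)),
  ('inf far',t2(548,397),s1(220,324)),('inf near',t2(570,555),s1(108,227)),('knob',t2(155,364),s1(583,72)),('jar',t1(683,28),s2(525,555))]:
    x,f=tri(a,b); print(n,x.round(4),f.round(1))
C=[(-.08,.15,.104,t1(550,530)),(.08,.15,.104,t1(335,517)),(.08,-.15,.104,t1(388,147)),(-.08,-.15,.104,t1(590,160))]
D=[(-.08,.15,.104,s2(165,247)),(-.08,-.15,.104,s2(436,432)),(.08,-.15,.104,s2(562,338))]
def res(p):
    x,y,w=p; R=lambda a:np.array([x+np.cos(w)*a[0]-np.sin(w)*a[1],y+np.sin(w)*a[0]+np.cos(w)*a[1],a[2]])
    return np.r_[tuple(pj(T,R(a))-a[3] for a in C)+tuple(pj(S,R(a))-a[3] for a in D)]
for w0 in [0,1.5,-1.5,3]:
    r=least_squares(res,[.5,0,w0]); print(r.x.round(4),r.cost,r.fun.round(1))
E
```

```text
T1 [ 0.619  -0.1905  0.0738] [-0. -0. -0.  0.]
T2 [ 0.5931 -0.3016  0.0859] [-0.2 -0.1 -0.2  0. ]
T3 [ 0.477  -0.1859  0.0616] [-0.3 -0.2 -0.3  0. ]
inf far [ 0.6142 -0.4133  0.0146] [ 0.1  0.1  0.1 -0. ]
inf near [ 0.4724 -0.4463  0.0114] [0. 0. 0. 0.]
knob [ 0.5816 -0.0507  0.058 ] [-0. -0. -0.  0.]
jar [0.8498 0.06   0.0952] [-0.3 -0.3 -0.3  0.1]
[0.5663 0.1776 1.6525] 15.145325426190823 [-0.3 -0.1  0.8 -0.5  1.7 -0.9  0.5 -1.  -1.2 -0.4  0.2 -4.5  1.  -1.1]
[0.5663 0.1776 1.6525] 15.145325426190833 [-0.3 -0.1  0.8 -0.5  1.7 -0.9  0.5 -1.  -1.2 -0.4  0.2 -4.5  1.  -1.1]
[ 0.5663  0.1776 -4.6307] 15.14532542619082 [-0.3 -0.1  0.8 -0.5  1.7 -0.9  0.5 -1.  -1.2 -0.4  0.2 -4.5  1.  -1.1]
[0.5663 0.1776 1.6525] 15.145325426190889 [-0.3 -0.1  0.8 -0.5  1.7 -0.9  0.5 -1.  -1.2 -0.4  0.2 -4.5  1.  -1.1]
```

```bash
cat >> h.py <<'E'
def go(x,y,z,ang=None):
    s=robot.observe(); R=Ro.from_euler('xyz',s['tool_rot']).as_matrix()
    a=np.degrees(np.arctan2(R[1,1],R[0,1]))
    d=R.T@(np.array([x,y,z])-s['tool_pos'])/0.4
    tw=0 if ang is None else ((a-ang+180)%360-180)/60
    print('inc',d.round(4),round(tw,4),'| pos',np.round(s['tool_pos'],4),'ang',round(a,2),'F',np.round(s['contact_force'],1),'op',round(s['opening'],4),'t',s['time'])
E
python3 - <<'E'
from m import *
C=[(-.08,.15,.104,t1(550,530)),(.08,.15,.104,t1(335,517)),(.08,-.15,.104,t1(388,147)),(-.08,-.15,.104,t1(590,160))]
D=[(-.08,.15,.104,s2(165,247)),(-.08,-.15,.104,s2(435,415)),(.08,-.15,.104,s2(562,338))]
def res(p):
    x,y,w=p; R=lambda a:np.array([x+np.cos(w)*a[0]-np.sin(w)*a[1],y+np.sin(w)*a[0]+np.cos(w)*a[1],a[2]])
    return np.r_[tuple(pj(T,R(a))-a[3] for a in C)+tuple(pj(S,R(a))-a[3] for a in D)]
r=least_squares(res,[.5,0,1.5]); print(r.x.round(4),r.cost,r.fun.round(1))
# clip forks: rear prong tops & noses rough
for n,a,b in [('prong near',t1(648,413),s2(193,375)),('prong far',t1(657,312),s2(268,427))]:
    print(n,tri(a,b))
go(.55,-.02,.35,94.7)
E
```

```text
[0.5649 0.1785 1.654 ] 3.9886772032831908 [-0.7  0.3  0.3  0.1  1.1 -0.4 -0.  -0.6 -1.3 -0.7  0.5  0.2  0.8 -1.5]
prong near (array([0.53154117, 0.03726249, 0.05210617]), array([-0.05092147, -0.04456379, -0.0677226 ,  0.01551489]))
prong far (array([0.61636815, 0.04512894, 0.05113396]), array([ 0.00457238,  0.00418888,  0.00578229, -0.00150226]))
inc [-0.3087 -0.9115  1.3164] -0.3952 | pos [0.1708 0.4961 0.2262] ang 70.99 F [-1.3 -0.1  0.4] op 0.0924 t 0.15
```

Emit:
{"fn": "move_arm", "kwargs": {"increments": [[-0.15, -0.1, 0.1, -0.17], [-0.3, -0.25, 0.25, -0.34], [-0.3, -0.35, 0.4, -0.395], [-0.3, -0.45, 0.55, -0.395], [-0.3, -0.5, 0.7, -0.395]]}}

```text
time: 0.78
tool_pos: [0.323, 0.2653, 0.3423]
tool_rot: [0.512, 1.569, 0.594]
contact_force: [1.7, 1.4, -0.3]
opening: 0.0917
```

```bash
python3 -c "
from h import *
go(.55,-.02,.35,94.7)"
```

```text
inc [-0.0192 -0.7576  0.5067] 0.0005 | pos [0.323  0.2653 0.3423] ang 94.73 F [ 1.7  1.4 -0.3] op 0.0917 t 0.775
```

Emit:
{"fn": "move_arm", "kwargs": {"increments": [[-0.02, -0.12, 0.1, 0], [-0.02, -0.25, 0.2, 0], [-0.02, -0.38, 0.3, 0], [-0.02, -0.5, 0.4, 0], [-0.02, -0.62, 0.48, 0]]}}

```text
time: 1.4
tool_pos: [0.5341, 0.0352, 0.3492]
tool_rot: [2.098, 1.57, 2.18]
contact_force: [1.0, 0.5, -0.1]
opening: 0.0919
```

Emit:
{"fn": "move_arm", "kwargs": {"increments": [[0, -0.06, 0, 0], [0, -0.06, 0, 0], [0, -0.06, 0, 0]]}}

```text
time: 1.78
tool_pos: [0.5346, 0.0137, 0.3495]
tool_rot: [1.883, 1.57, 1.965]
contact_force: [-0.1, 0.8, 0.5]
opening: 0.0918
```

```bash
python3 -c "
from h import *
s=robot.observe();go(.55,-.02,.35,94.7)
snap('wrist','w1.png')"
```

```text
inc [-0.0014 -0.0871  0.0314] 0.0001 | pos [0.5346 0.0137 0.3495] ang 94.71 F [-0.1  0.8  0.5] op 0.0918 t 1.775
```

View pics/w1.png

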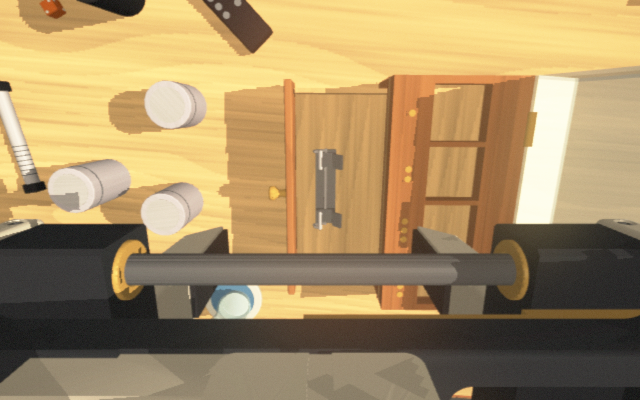

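Run:
```python
from h import *
a=cv2.imread('pics/w1.png')[:,:,::-1]
crop(a,'w1a.png',250,60,450,230,4);crop(a,'w1b.png',380,50,580,230,4)
```

```text
(no output)
```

View pics/w1a.png

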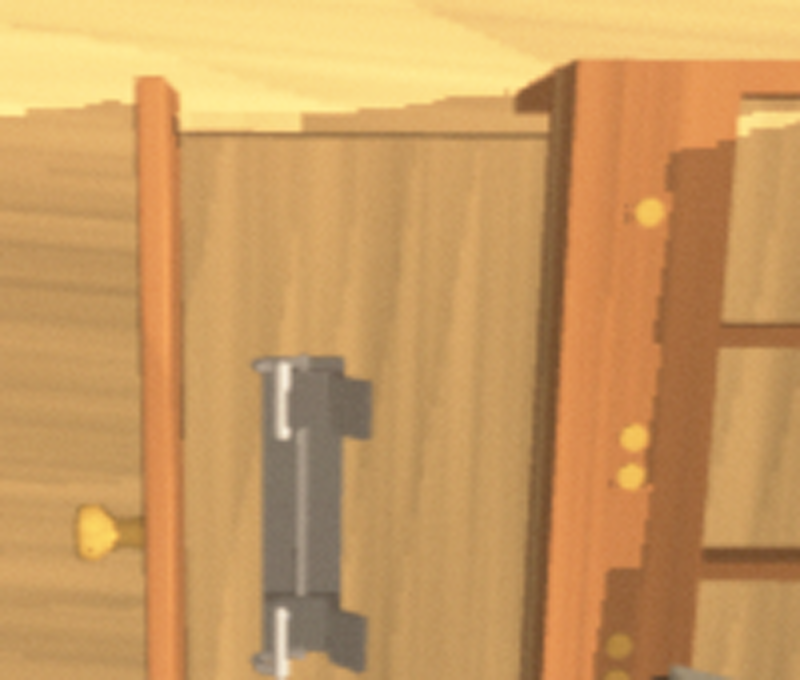

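View pics/w1b.png

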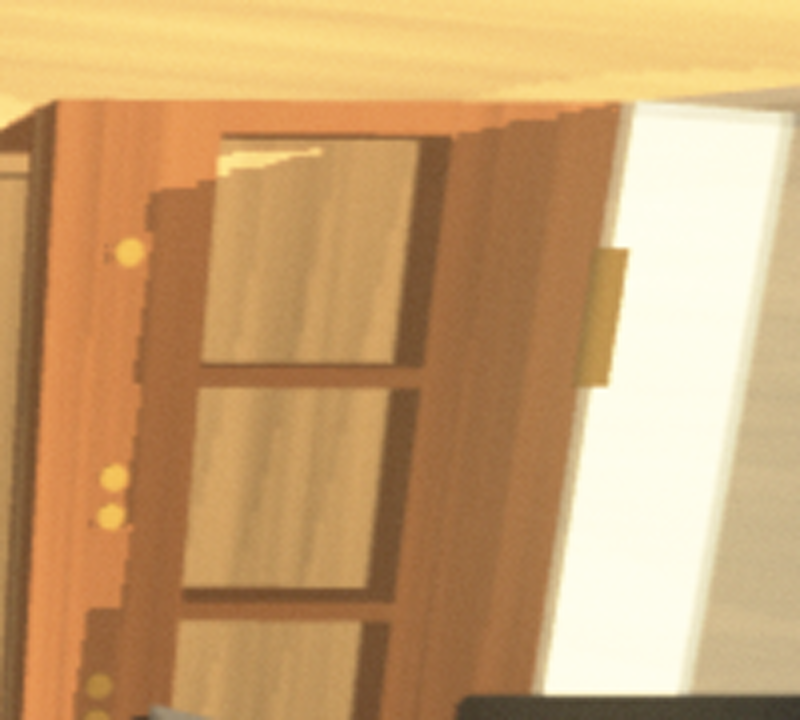

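```bash
cat >> m.py <<'E'
def fit(Cs):
    def W(p,a):
        x,y,w=p[:3]; return np.array([x+np.cos(w)*a[0]-np.sin(w)*a[1],y+np.sin(w)*a[0]+np.cos(w)*a[1],a[2]])
    def res(p):
        return np.concatenate([(pj(c,W(p,(a[0]-(p[3] if dr else 0),a[1],a[2])))-u)*wt for c,a,u,dr,wt in Cs])
    r=least_squares(res,[.565,.178,1.654,.115],loss='soft_l1'); return r.x,r.fun,W
E
cat > cad.py <<'E'
from m import *
st={'tool_pos':[0.5346,0.0137,0.3495],'tool_rot':[1.883,1.57,1.965]}
E
python3 - <<'E'
from m import *
s=robot.observe(); import json
json.dump({k:list(map(float,s[k])) for k in('tool_pos','tool_rot')},open('w1.json','w'))
Wc=cam('wrist',s)
a=lambda X,Y:q(250,60,4,X,Y); b=lambda X,Y:q(380,50,4,X,Y)
Cs=[]
for c,L in [(T,[(-.08,.15,t1(550,530)),(.08,.15,t1(335,517)),(.08,-.15,t1(388,147)),(-.08,-.15,t1(590,160))]),
 (S,[(-.08,.15,s2(165,247)),(-.08,-.15,s2(435,415)),(.08,-.15,s2(562,338))]),
 (Wc,[(-.08,.15,a(575,62)),(.08,.15,b(628,103)),(-.033,.141,b(222,136)),(.033,.141,b(452,137)),(.033,.075,b(425,367)),(-.033,.075,b(202,363)),(-.033,.069,b(197,388)),(.033,.069,b(422,388)),(.033,.003,b(395,603))])]:
    for x,y,u in L: Cs.append((c,(x,y,.104),u,False,1))
Cs+=[(Wc,(-.09,.148,.07),a(137,77),True,1),(Wc,(-.114,0,.056),a(85,530),True,1),(T,(-.114,0,.056),t2(157,364),True,1)]
for name,sub in [('all',Cs),('noT',[c for c in Cs if c[0] is not T]),('wrist',[c for c in Cs if c[0] is Wc])]:
    p,f,W=fit(sub); print(name,p.round(4)); print(f.reshape(-1,2).round(1).tolist())
p,f,W=fit(Cs)
def loc(X): c,s_=np.cos(p[2]),np.sin(p[2]); d=X[:2]-p[:2]; return np.array([c*d[0]+s_*d[1],-s_*d[0]+c*d[1],X[2]]).round(4)
for z in(.0515,):
  for u in[(372,409),(367,643)]: print('prong',loc(px(Wc,z,*a(*u))))
for z in(.0445,.040):
  for u in[(283,362),(283,438),(282,605),(282,675)]: print('nose',z,loc(px(Wc,z,*a(*u))))
w1=lambda u,v:np.array([u,v])
E
```

```text
all [0.5632 0.1818 1.6481 0.118 ]
[[-2.5, 1.0], [-1.4, 0.4], [0.1, -0.2], [-1.0, -0.0], [-0.6, -1.5], [0.5, -0.6], [1.1, -2.1], [0.7, -0.6], [-1.5, 0.0], [-0.3, -0.5], [0.0, -0.4], [-0.6, 0.6], [-0.3, 1.2], [0.5, 0.1], [-0.4, 0.4], [-0.4, 0.2], [0.3, -0.3], [-0.9, 0.6], [-1.1, 0.3]]
noT [0.5631 0.182  1.6481 0.1178]
[[-0.6, -1.5], [0.5, -0.7], [1.1, -2.1], [0.9, -0.7], [-1.4, -0.1], [-0.1, -0.6], [0.2, -0.5], [-0.4, 0.5], [-0.1, 1.2], [0.7, 0.0], [-0.3, 0.3], [-0.2, 0.1], [0.6, -0.4], [-0.7, 0.6]]
wrist [0.563  0.1822 1.6496 0.1179]
[[0.9, -0.6], [-1.4, -0.2], [-0.1, -0.6], [0.2, -0.6], [-0.3, 0.4], [-0.0, 1.2], [0.8, 0.0], [-0.2, 0.2], [-0.1, 0.0], [0.5, -0.1], [-0.6, 0.8]]
prong [-0.1324  0.0427  0.0515]
prong [-0.1323 -0.0409  0.0515]
nose 0.0445 [-0.1628  0.0577  0.0445]
nose 0.0445 [-0.1626  0.0314  0.0445]
nose 0.0445 [-0.1626 -0.0291  0.0445]
nose 0.0445 [-0.1624 -0.0556  0.0445]
nose 0.04 [-0.1627  0.0572  0.04  ]
nose 0.04 [-0.1626  0.0307  0.04  ]
nose 0.04 [-0.1626 -0.0304  0.04  ]
nose 0.04 [-0.1624 -0.0572  0.04  ]
```

Run:
```python
from m import *
P=np.array([.563,.182,1.6485])
def W(a): x,y,w=P; return np.array([x+np.cos(w)*a[0]-np.sin(w)*a[1],y+np.sin(w)*a[0]+np.cos(w)*a[1],a[2]])
c=W((-.148,0,.035)); print(c)
s=robot.observe()
Wc=cam('wrist',s);a=lambda X,Y:q(250,60,4,X,Y)
for u in[(342,400),(263,500),(342,590)]: 
    d=px(Wc,.0235,*a(*u))[:2]-P[:2]; print(np.cos(P[2])*d[0]+np.sin(P[2])*d[1])
for z in (.2,.16):
  for x in(.62,.66,.7):
    s2_={'tool_pos':[x,c[1],z],'tool_rot':s['tool_rot']}; print(z,x,pj(cam('wrist',s2_),c))
go(.66,.03,.18,94.5)
```

```text
[0.57448857 0.03444658 0.035     ]
-0.14151376884083314
-0.1699401102737222
-0.14033963831036178
0.2 0.62 [322.2633909  135.41786352]
0.2 0.66 [325.95867259  91.29880157]
0.2 0.7 [329.89623167  44.28711818]
0.16 0.62 [322.66288522 138.64820552]
0.16 0.66 [326.90402217  88.30246177]
0.16 0.7 [331.46471487  34.16333149]
inc [0.4242 0.0136 0.3157] 0.0042 | pos [0.5346 0.014  0.3497] ang 94.75 F [ 0.3 -0.1 -0.9] op 0.0917 t 1.825
```

Emit:
{"fn": "move_arm", "kwargs": {"increments": [[0.1, 0, 0.06, 0], [0.25, 0.05, 0.15, 0], [0.37, 0.05, 0.24, 0], [0.37, 0.05, 0.24, 0], [0.37, 0.05, 0.24, 0]]}}

```text
time: 2.45
tool_pos: [0.6288, 0.0416, 0.2022]
tool_rot: [0.139, 1.571, 0.223]
contact_force: [-0.2, 0.1, 0.2]
opening: 0.0919
```

```bash
python3 -c "
from h import *
s=robot.observe();go(.63,.034,.2,94.5)
a=snap('wrist','w2.png'); crop(a,'w2a.png',250,60,470,220,3.6)"
```

```text
inc [ 0.0055 -0.0193  0.0014] 0.0045 | pos [0.6288 0.0416 0.2022] ang 94.77 F [-0.2  0.1  0.2] op 0.0919 t 2.45
```

View pics/w2a.png

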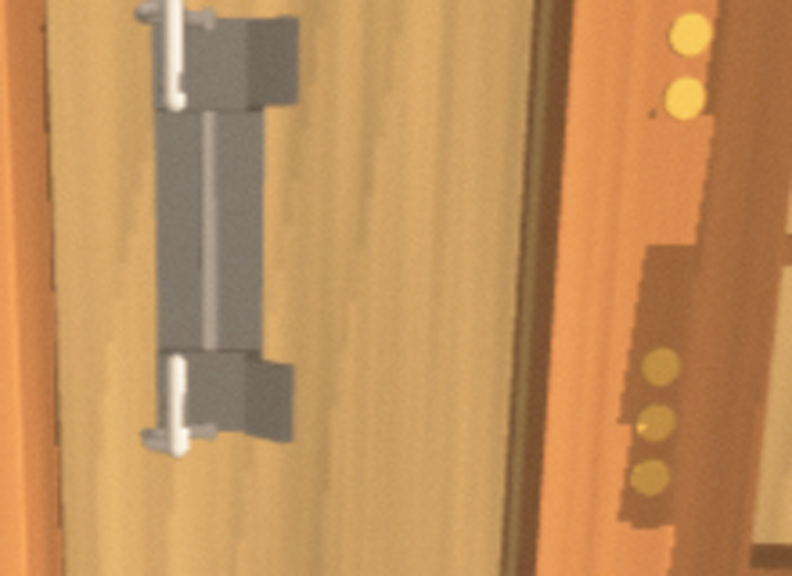

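View pics/w2.png

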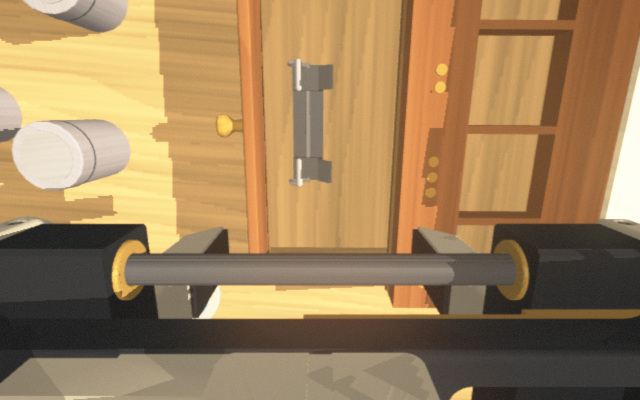

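Run:
```python
from m import *
P=np.array([.563,.182,1.6485])
def loc(X): c,s_=np.cos(P[2]),np.sin(P[2]); d=X[:2]-P[:2]; return np.array([c*d[0]+s_*d[1],-s_*d[0]+c*d[1],X[2]]).round(4)
s=robot.observe(); Wc=cam('wrist',s); a=lambda X,Y:q(250,60,3.6,X,Y)
for n,z,u in [('floor rear',.0235,(247,395)),('floor rear',.0235,(247,65)),('prong top',.0515,(293,400)),('prong top',.0515,(298,60)),('rod',.0445,(177,405)),('rod',.0445,(177,55)),('base fr',.018,(157,230)),('base rear',.018,(263,230)),('mid line',.018,(210,230)),
 ('fork y',.0515,(293,366)),('fork y',.0515,(293,442)),('fork y',.0515,(298,17)),('fork y',.0515,(298,104)),('caddy front',.104,(555,300)),('board',.07,(50,300)),('board out',.07,(8,300))]:
  print(n,loc(px(Wc,z,*a(*u))))
print('knob',loc(px(Wc,.056,219,124)))
```

```text
floor rear [-0.1457 -0.045   0.0235]
floor rear [-0.146   0.043   0.0235]
prong top [-0.1337 -0.0415  0.0515]
prong top [-0.1336  0.0417  0.0515]
rod [-0.1642 -0.0442  0.0445]
rod [-0.1632  0.0434  0.0445]
base fr [-0.1708  0.0002  0.018 ]
base rear [-0.1415  0.0003  0.018 ]
mid line [-0.1561  0.0002  0.018 ]
fork y [-0.1338 -0.0326  0.0515]
fork y [-0.1335 -0.0526  0.0515]
fork y [-0.1337  0.0514  0.0515]
fork y [-0.1334  0.0315  0.0515]
caddy front [-0.0806 -0.0108  0.104 ]
board [-0.1926 -0.0144  0.07  ]
board out [-0.2026 -0.0145  0.07  ]
knob [-0.2338  0.0008  0.056 ]
```

Emit:
{"fn": "move_arm", "kwargs": {"increments": [[-0.05, -0.13, 0, -0.05], [-0.15, -0.28, -0.02, -0.1], [-0.2, -0.43, -0.05, -0.14], [-0.22, -0.57, -0.1, -0.14], [-0.22, -0.72, -0.13, -0.14]]}}

```text
time: 3.12
tool_pos: [0.601, -0.245, 0.2946]
tool_rot: [-0.711, 1.563, -0.482]
contact_force: [1.2, 0.1, 0.5]
opening: 0.0919
```

```bash
python3 -c "
from h import *
go(.58,-.43,.28,103)"
```

```text
inc [ 0.0379 -0.4383 -0.1561] 0.0017 | pos [ 0.601  -0.245   0.2946] ang 103.1 F [1.2 0.1 0.5] op 0.0919 t 3.125
```

Emit:
{"fn": "move_arm", "kwargs": {"increments": [[0, -0.14, -0.04, 0], [0.02, -0.28, -0.08, 0], [0.02, -0.35, -0.13, 0], [0.02, -0.37, -0.15, 0], [0.02, -0.37, -0.15, 0]]}}

```text
time: 3.75
tool_pos: [0.5765, -0.4008, 0.2836]
tool_rot: [-0.763, 1.568, -0.535]
contact_force: [0.7, -0.1, 0.1]
opening: 0.0918
```

```bash
python3 -c "
from h import *
s=robot.observe();go(.58,-.43,.28,103)
a=snap('wrist','w3.png')"
```

```text
inc [ 0.0091 -0.0731 -0.0079] 0.0008 | pos [ 0.5765 -0.4008  0.2836] ang 103.05 F [ 0.7 -0.1  0.1] op 0.0918 t 3.75
```

View pics/w3.png

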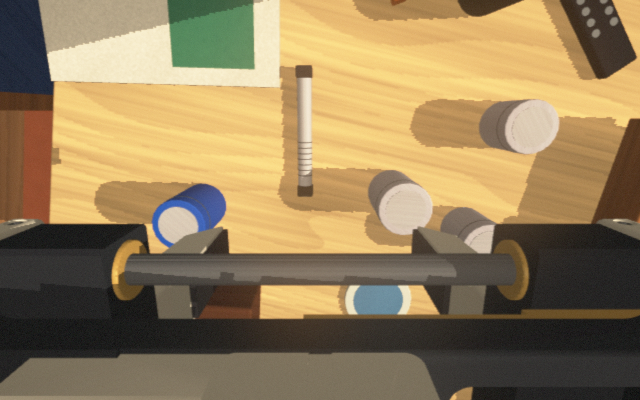

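Run:
```python
from m import *
s=robot.observe(); Wc=cam('wrist',s)
A=px(Wc,.02,304.3,66);B=px(Wc,.02,305.3,195); print(A,B,np.linalg.norm(A-B),(A+B)/2,np.degrees(np.arctan2(*(B-A)[[1,0]])))
A=px(Wc,.01,304.3,72);B=px(Wc,.01,305.3,190); print((A+B)/2)
print(px(Wc,.088,404,206),px(Wc,.064,531,126))
m=(A+B)/2; go(m[0],m[1],.1,90+np.degrees(np.arctan2(*(B-A)[[1,0]])))
```

```text
[ 0.46539757 -0.44346683  0.02      ] [ 0.61751464 -0.40850464  0.02      ] 0.15608317655416276 [ 0.54145611 -0.42598573  0.02      ] 12.94391617548964
[ 0.54217817 -0.42627777  0.01      ]
[ 0.58802125 -0.30190283  0.088     ] [ 0.47408964 -0.18488669  0.064     ]
inc [ 0.4581 -0.0436 -0.1006] 0.0023 | pos [ 0.577  -0.4     0.2833] ang 103.12 F [0.  0.2 0.1] op 0.0915 t 3.8
```

Emit:
{"fn": "move_arm", "kwargs": {"increments": [[0.1, -0.04, -0.06, 0], [0.22, -0.044, -0.12, 0], [0.35, -0.044, -0.12, 0], [0.5, -0.044, -0.12, 0], [0.5, -0.044, -0.12, 0]]}}

```text
time: 4.42
tool_pos: [0.5326, -0.4251, 0.0772]
tool_rot: [2.083, 1.561, 2.313]
contact_force: [-0.1, 0.9, 0.5]
opening: 0.0915
```

```bash
python3 -c "
from h import *
go(.534,-.4285,.004,103)
a=snap('wrist','w4.png')"
```

```text
inc [ 0.1829 -0.0107  0.0023] 0.0034 | pos [ 0.5326 -0.4251  0.0772] ang 103.2 F [-0.1  0.9  0.5] op 0.0915 t 4.425
```

View pics/w4.png

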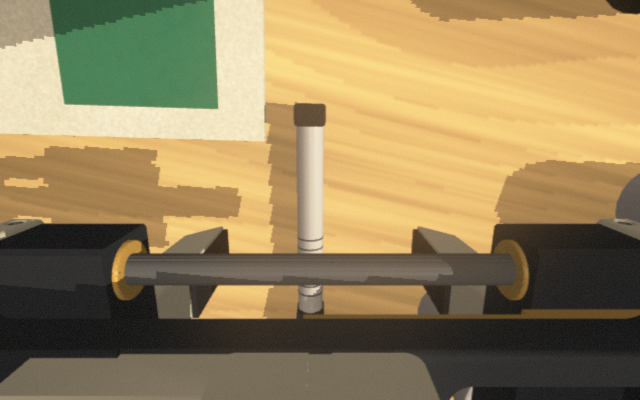

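Emit:
{"fn": "move_arm", "kwargs": {"increments": [[0.1, -0.011, 0.002, 0], [0.181, -0.011, 0.002, 0], [0.181, -0.011, 0.002, 0]]}}

```text
time: 4.85
tool_pos: [0.5365, -0.4327, 0.0101]
tool_rot: [0.338, 1.571, 0.567]
contact_force: [-0.0, 0.9, 0.4]
opening: 0.0916
```

Emit:
{"fn": "move_arm", "kwargs": {"increments": [[0, 0, 0, 0], [0, 0, 0, 0], [0, 0, 0, 0], [0, 0, 0, 0], [0, 0, 0, 0]], "gripper": 1, "squeeze": 40}}

```text
time: 5.48
tool_pos: [0.5357, -0.4332, 0.009]
tool_rot: [0.755, 1.571, 0.983]
contact_force: [0.6, 0.9, 0.1]
opening: 0.0461
```

```bash
python3 -c "
from h import *
go(.534,-.4285,.20,94.45)"
```

```text
inc [-0.4775  0.0124 -0.0015] 0.1439 | pos [ 0.5357 -0.4332  0.009 ] ang 103.09 F [0.6 0.9 0.1] op 0.0461 t 5.475
```

Emit:
{"fn": "move_arm", "kwargs": {"increments": [[0.01, 0, 0, 0], [0.01, 0, 0, 0], [0.01, 0, 0, 0], [0.01, 0, 0, 0], [0.01, 0, 0, 0]]}}

```text
time: 6.1
tool_pos: [0.5357, -0.4331, 0.0049]
tool_rot: [1.451, 1.571, 1.679]
contact_force: [0.3, -0.3, -0.4]
opening: 0.0167
```

```bash
python3 -c "
from h import *
go(.534,-.4285,.20,94.45)"
```

```text
inc [-0.4878  0.0123 -0.0016] 0.144 | pos [ 0.5357 -0.4331  0.0049] ang 103.09 F [ 0.3 -0.3 -0.4] op 0.0167 t 6.1
```

Emit:
{"fn": "move_arm", "kwargs": {"increments": [[-0.1, 0, 0, 0], [-0.25, 0, 0, 0.05], [-0.4, 0, 0, 0.1], [-0.5, 0.1, 0, 0.144], [-0.5, 0.2, 0, 0.144]]}}

```text
time: 6.72
tool_pos: [0.5187, -0.3558, 0.2092]
tool_rot: [-0.773, 1.563, -0.697]
contact_force: [0.4, 0.6, -0.8]
opening: 0.0169
```

```bash
cat >> h.py <<'E'
P=np.array([.563,.182,1.6485])
def W(a): x,y,w=P; return np.array([x+np.cos(w)*a[0]-np.sin(w)*a[1],y+np.sin(w)*a[0]+np.cos(w)*a[1],a[2]])
def loc(X): c,s_=np.cos(P[2]),np.sin(P[2]); d=np.asarray(X)[:2]-P[:2]; return np.array([c*d[0]+s_*d[1],-s_*d[0]+c*d[1],X[2]]).round(4)
E
python3 -c "
from h import *
print(W((-.156,.0077,.1)))
go(*W((-.156,.0077,.16)),94.45)"
```

```text
[0.56743281 0.025873   0.1       ]
inc [0.1188 0.9427 0.1937] -0.0012 | pos [ 0.5187 -0.3558  0.2092] ang 94.38 F [ 0.4  0.6 -0.8] op 0.0169 t 6.725
```

Emit:
{"fn": "move_arm", "kwargs": {"increments": [[0, 0.15, 0.03, 0], [0, 0.3, 0.07, 0], [0, 0.45, 0.1, 0], [0, 0.6, 0.14, 0], [0, 0.75, 0.17, 0]]}}

```text
time: 7.35
tool_pos: [0.5623, -0.0489, 0.2052]
tool_rot: [-0.111, 1.57, -0.034]
contact_force: [-0.0, -0.3, -0.7]
opening: 0.0171
```

```bash
python3 -c "
from h import *
go(*W((-.156,.0077,.11)),94.45)"
```

```text
inc [0.2381 0.1854 0.0271] -0.0001 | pos [ 0.5623 -0.0489  0.2052] ang 94.44 F [-0.  -0.3 -0.7] op 0.0171 t 7.35
```

Emit:
{"fn": "move_arm", "kwargs": {"increments": [[0.0, 0.12, 0.02, 0], [0.1, 0.18, 0.027, 0], [0.2, 0.185, 0.027, 0], [0.2, 0.185, 0.027, 0], [0.2, 0.185, 0.027, 0]]}}

```text
time: 7.98
tool_pos: [0.5681, 0.0233, 0.1265]
tool_rot: [-0.167, 1.569, -0.089]
contact_force: [0.9, -0.7, -0.9]
opening: 0.0169
```

```bash
python3 -c "
from h import *
s=robot.observe();go(*W((-.156,.0077,.046)),94.45)
a=snap('wrist','w5.png')
go(*W((-.156,.0077,.046)),94.45)
b=snap('scene','s5.png'); crop(b,'s5a.png',320,120,460,240,5)"
```

```text
inc [ 0.2012  0.0067 -0.0017] -0.0004 | pos [0.5681 0.0233 0.1265] ang 94.42 F [ 0.9 -0.7 -0.9] op 0.0169 t 7.975
inc [ 0.2022  0.0071 -0.0025] -0.0007 | pos [0.5684 0.0232 0.1269] ang 94.41 F [ 0.8  0.4 -0.8] op 0.0166 t 8.025
```

View pics/w5.png

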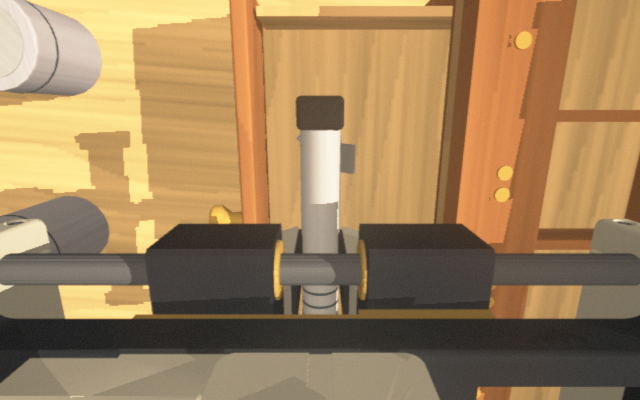

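View pics/s5a.png

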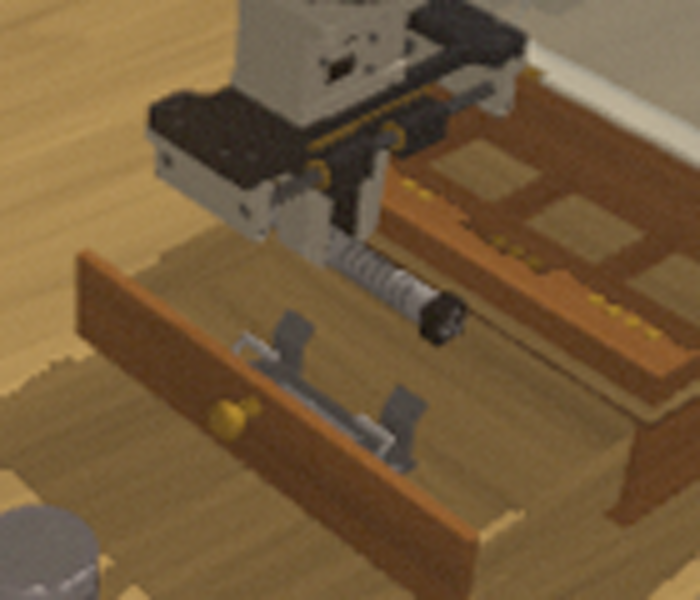

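Emit:
{"fn": "move_arm", "kwargs": {"increments": [[0.05, 0.007, -0.002, 0], [0.1, 0.007, -0.002, 0], [0.15, 0.007, -0.002, 0], [0.18, 0.007, -0.002, 0], [0.18, 0.007, -0.002, 0]]}}

```text
time: 8.7
tool_pos: [0.5663, 0.0262, 0.0531]
tool_rot: [2.055, 1.571, 2.133]
contact_force: [0.3, 0.1, -1.0]
opening: 0.017
```

```bash
python3 -c "
from h import *
s=robot.observe();go(*W((-.156,.0077,.046)),94.45)
a=snap('wrist','w6.png')
b=snap('scene','s6.png'); crop(b,'s6a.png',320,120,460,240,5)"
```

```text
inc [ 0.0177 -0.0011  0.0029] -0.0004 | pos [0.5663 0.0262 0.0531] ang 94.43 F [ 0.3  0.1 -1. ] op 0.017 t 8.7
```

View pics/w6.png

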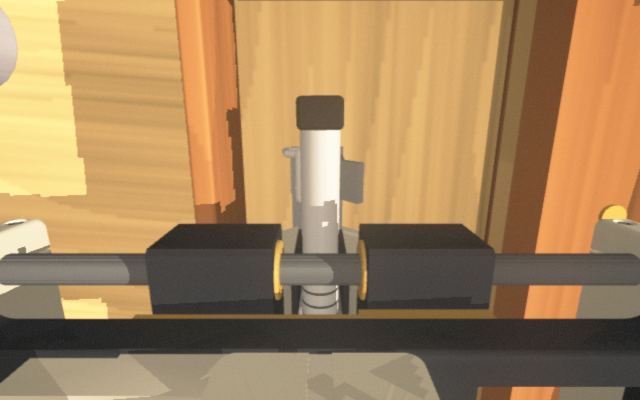

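View pics/s6a.png

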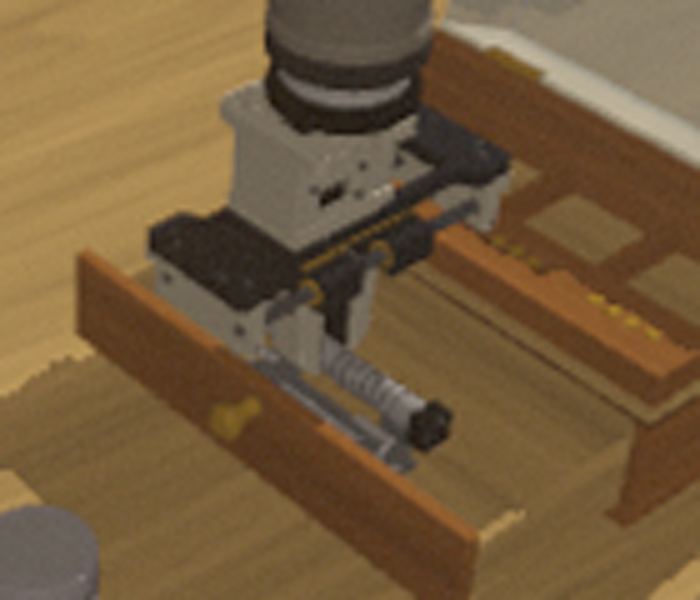

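Emit:
{"fn": "move_arm", "kwargs": {"increments": [[0.01, 0, 0, 0], [0.02, 0, 0, 0], [0.02, 0, 0, 0]]}}

```text
time: 9.18
tool_pos: [0.5659, 0.0265, 0.0447]
tool_rot: [2.849, 1.57, 2.926]
contact_force: [0.6, -0.4, -0.5]
opening: 0.0168
```

```bash
python3 -c "
from h import *
s=robot.observe();go(*W((-.156,.0077,.043)),94.45)"
```

```text
inc [ 0.0041 -0.0019  0.0037] 0.0001 | pos [0.5659 0.0265 0.0447] ang 94.45 F [ 0.6 -0.4 -0.5] op 0.0168 t 9.175
```

Emit:
{"fn": "move_arm", "kwargs": {"increments": [[0.007, 0, 0, 0], [0.007, 0, 0, 0], [0.007, 0, 0, 0]]}}

```text
time: 9.55
tool_pos: [0.5662, 0.0267, 0.0421]
tool_rot: [1.108, 1.57, 1.185]
contact_force: [0.9, 2.0, -1.0]
opening: 0.0167
```

Emit:
{"fn": "move_arm", "kwargs": {"increments": [[0, 0, 0, 0], [0, 0, 0, 0], [0, 0, 0, 0], [0, 0, 0, 0], [0, 0, 0, 0]], "gripper": 0.66}}

```text
time: 10.18
tool_pos: [0.5661, 0.0264, 0.0421]
tool_rot: [1.485, 1.571, 1.562]
contact_force: [0.7, 0.5, -0.1]
opening: 0.0311
```

```bash
python3 -c "
from h import *
s=robot.observe();go(*W((-.156,.0077,.043)),94.45)
a=snap('wrist','w7.png')"
```

```text
inc [-0.0022 -0.0017  0.0031] -0.0 | pos [0.5661 0.0264 0.0421] ang 94.45 F [ 0.7  0.5 -0.1] op 0.0311 t 10.175
```

View pics/w7.png

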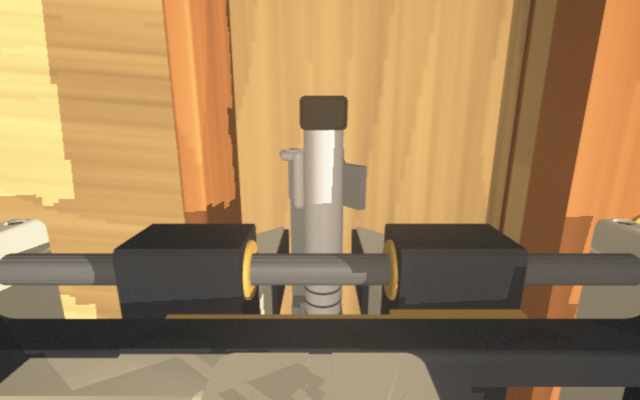

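Emit:
{"fn": "move_arm", "kwargs": {"increments": [[-0.05, 0, 0, 0], [-0.15, 0, 0, 0], [-0.25, 0, 0, 0], [-0.25, 0, 0, 0]]}}

```text
time: 10.72
tool_pos: [0.5681, 0.0263, 0.1455]
tool_rot: [-0.155, 1.564, -0.077]
contact_force: [-0.1, 0.0, 0.1]
opening: 0.0312
```

```bash
python3 -c "
from h import *
s=robot.observe();print(s['qpos'].round(2) if hasattr(s['qpos'],'round') else s['qpos']);go(*W((-.156,-.0,.12)),94.45)
a=snap('wrist','w8.png');"
```

```text
[-0.09  0.49  1.53  0.    1.12 -1.74]
inc [ 0.0638 -0.0009  0.0171] 0.0001 | pos [0.5681 0.0263 0.1455] ang 94.45 F [-0.1  0.   0.1] op 0.0312 t 10.725
```

View pics/w8.png

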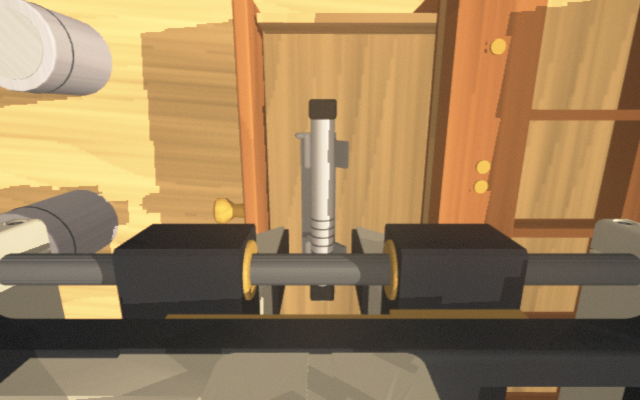

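Emit:
{"fn": "move_arm", "kwargs": {"increments": [[0, 0, 0.017, 0.17], [0, 0, 0.017, 0.34], [0, 0, 0.017, 0.51], [0, 0, 0.017, 0.68], [0, 0, 0.017, 0.85]], "gripper": 1}}

```text
time: 11.4
tool_pos: [0.5719, 0.0271, 0.1403]
tool_rot: [-2.437, 1.568, 3.028]
contact_force: [-1.3, 0.1, 0.5]
opening: 0.0006
```

Emit:
{"fn": "move_arm", "kwargs": {"increments": [[0, 0, 0, 0.17], [0, 0, 0, 0.34], [0, 0, 0, 0.51], [0, 0, 0, 0.65], [0, 0, 0, 0.65]]}}

```text
time: 12.02
tool_pos: [0.5721, 0.027, 0.1406]
tool_rot: [-1.753, 1.568, 3.039]
contact_force: [0.2, -0.4, -0.3]
opening: 0.0003
```

```bash
python3 -c "
from h import *
s=robot.observe();go(*W((-.156,-.0,.065)),4.45)
a=snap('wrist','w9.png');b=snap('scene','s9.png'); crop(b,'s9a.png',320,120,460,240,5)"
```

```text
inc [0.189  0.0079 0.0021] 0.0012 | pos [0.5721 0.027  0.1406] ang 4.52 F [ 0.2 -0.4 -0.3] op 0.0003 t 12.025
```

View pics/w9.png

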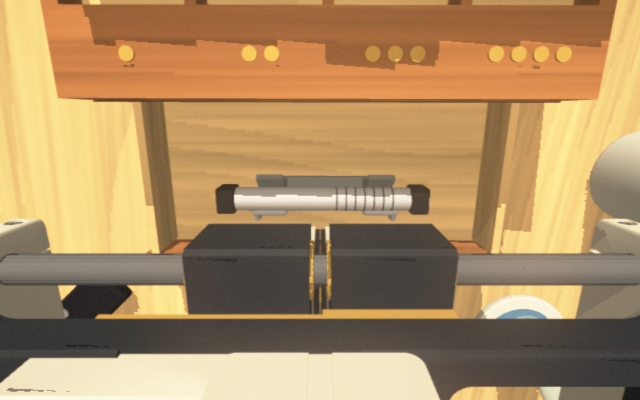

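View pics/s9a.png

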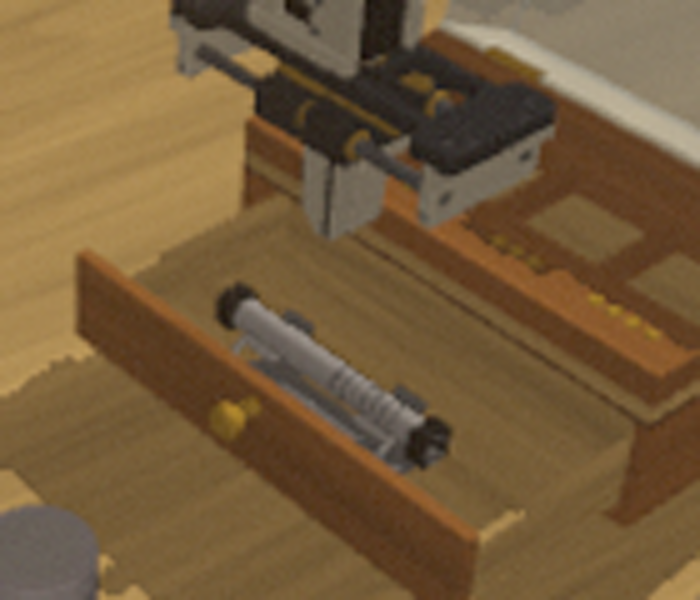

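Emit:
{"fn": "move_arm", "kwargs": {"increments": [[0.06, 0.008, 0.002, 0], [0.12, 0.008, 0.002, 0], [0.18, 0.008, 0.002, 0], [0.19, 0.008, 0.002, 0]]}}

```text
time: 12.62
tool_pos: [0.5749, 0.0265, 0.0643]
tool_rot: [-1.76, 1.567, 3.032]
contact_force: [0.3, -0.1, -0.5]
opening: 0.0002
```

Emit:
{"fn": "move_arm", "kwargs": {"increments": [[0.01, 0, 0, 0], [0.02, 0, 0, 0], [0.03, 0, 0, 0], [0.04, 0, 0, 0], [0.04, 0, 0, 0]]}}

```text
time: 13.25
tool_pos: [0.5769, 0.0262, 0.0507]
tool_rot: [1.36, 1.569, -0.133]
contact_force: [1.5, -1.5, 1.7]
opening: 0.0006
```

Emit:
{"fn": "move_arm", "kwargs": {"increments": [[0.005, 0, 0, 0], [0.01, 0, 0, 0], [0.015, 0, 0, 0], [0.015, 0, 0, 0], [0.015, 0, 0, 0]]}}

```text
time: 13.88
tool_pos: [0.5761, 0.0265, 0.044]
tool_rot: [-2.105, 1.57, 2.685]
contact_force: [0.3, 0.8, -0.2]
opening: 0.0004
```

```bash
python3 -c "
from h import *
s=robot.observe();go(*W((-.156,-.0,.0415)),4.45)
a=snap('wrist','w10.png')"
```

```text
inc [ 0.0062 -0.0024 -0.0001] 0.0 | pos [0.5761 0.0265 0.044 ] ang 4.45 F [ 0.3  0.8 -0.2] op 0.0004 t 13.875
```

View pics/w10.png

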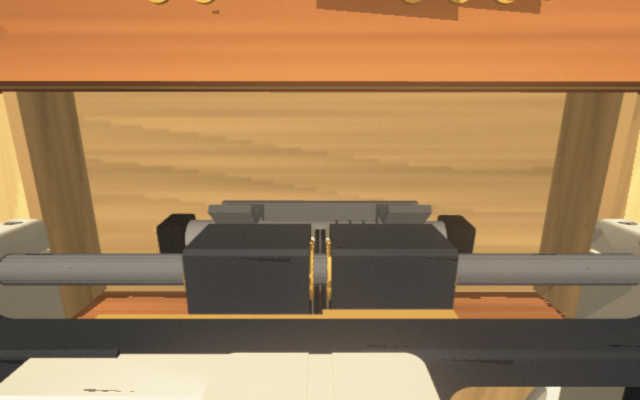

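Emit:
{"fn": "move_arm", "kwargs": {"increments": [[0.005, 0, 0, 0], [0.01, 0, 0, 0], [0.01, 0, 0, 0], [0.01, 0, 0, 0]]}}

```text
time: 14.42
tool_pos: [0.5766, 0.0264, 0.0425]
tool_rot: [1.328, 1.569, -0.165]
contact_force: [-5.7, 0.6, 18.1]
opening: 0.0004
```

Emit:
{"fn": "move_arm", "kwargs": {"increments": [[0.005, 0, 0, 0], [0.01, 0, 0, 0], [0.01, 0, 0, 0], [0.01, 0, 0, 0]]}}

```text
time: 14.92
tool_pos: [0.5768, 0.0263, 0.0419]
tool_rot: [1.291, 1.567, -0.202]
contact_force: [-15.1, -1.1, 44.0]
opening: 0.0004
```

Emit:
{"fn": "move_arm", "kwargs": {"increments": [[-0.05, 0, 0, 0], [-0.15, 0, 0, 0], [-0.28, 0, 0, 0], [-0.3, 0, 0, 0], [-0.3, 0, 0, 0]]}}

```text
time: 15.55
tool_pos: [0.5761, 0.0264, 0.1562]
tool_rot: [1.53, 1.57, 0.037]
contact_force: [-0.3, -0.7, -0.4]
opening: 0.0001
```

```bash
python3 -c "
from h import *
s=robot.observe();go(*W((-.156,-.0,.0415)),4.45)
a=snap('wrist','w11.png');b=snap('scene','s11.png');
A=cv2.imread('pics/w11.png')[:,:,::-1];crop(A,'w11a.png',200,140,440,230,3.3);crop(b,'s11a.png',320,120,460,240,5)"
```

```text
inc [ 0.2868 -0.0027 -0.0003] 0.0 | pos [0.5761 0.0264 0.1562] ang 4.45 F [-0.3 -0.7 -0.4] op 0.0001 t 15.55
```

View pics/w11a.png

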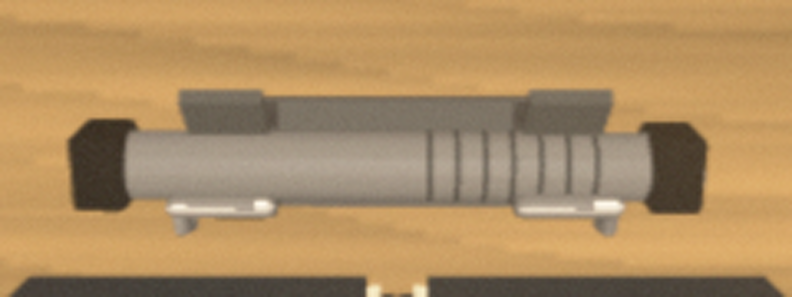

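View pics/s11a.png

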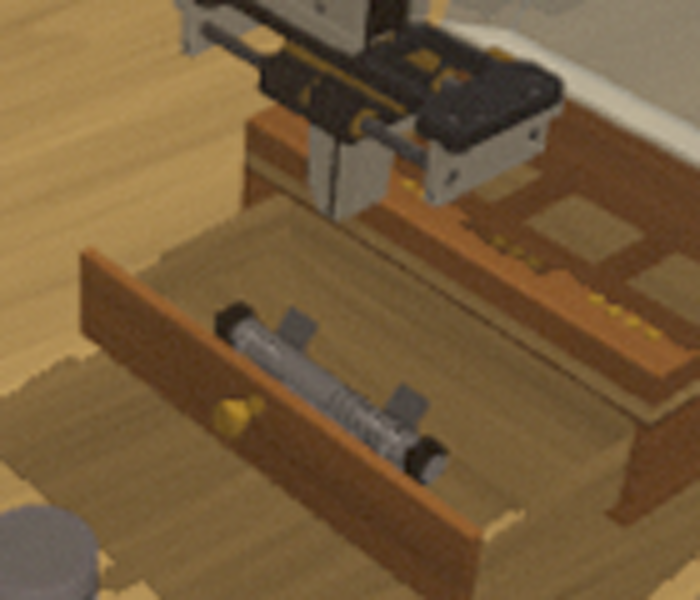

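```bash
python3 -c "
from m import *
s=robot.observe();c=cam('wrist',s)
a=lambda X,Y:q(200,140,3.3,X,Y)
for u in [(220,202),(220,215),(560,202),(560,215)]: print(loc(px(c,.0445,*a(*u))))
print(loc(px(c,.0515,*a(220,92))),loc(px(c,.0335,*a(350,205))),loc(px(c,.0335,*a(350,133))))
"
```

```text
[-0.1597  0.0453  0.0445]
[-0.1631  0.0454  0.0445]
[-0.1597 -0.0396  0.0445]
[-0.163  -0.0397  0.0445]
[-0.1309  0.0431  0.0515] [-0.1634  0.0133  0.0335] [-0.1444  0.0131  0.0335]
```

Emit:
{"fn": "move_arm", "kwargs": {"increments": [[-0.05, -0.03, 0.1, -0.17], [-0.1, -0.08, 0.2, -0.34], [-0.15, -0.13, 0.3, -0.51], [-0.2, -0.18, 0.4, -0.68], [-0.25, -0.2, 0.5, -0.85]], "gripper": 0}}

```text
time: 16.27
tool_pos: [0.5105, -0.1802, 0.2551]
tool_rot: [-3.057, 1.567, 2.629]
contact_force: [0.5, -0.2, 0.0]
opening: 0.0455
```

Emit:
{"fn": "move_arm", "kwargs": {"increments": [[0, 0, 0, -0.17], [0, 0, 0, -0.34], [0, 0, 0, -0.51], [0, 0, 0, -0.65], [0, 0, 0, -0.65]]}}

```text
time: 16.9
tool_pos: [0.5115, -0.179, 0.2545]
tool_rot: [2.553, 1.568, 2.629]
contact_force: [-0.4, -0.3, 0.2]
opening: 0.0908
```

```bash
python3 -c "
from h import *
s=robot.observe();go(.475,-.186,.15,94.45)
a=snap('wrist','w12.png');b=snap('top','t12.png'); crop(b,'t12a.png',300,150,440,260,5)"
```

```text
inc [ 0.2614 -0.011  -0.0917] -0.0013 | pos [ 0.5115 -0.179   0.2545] ang 94.37 F [-0.4 -0.3  0.2] op 0.0908 t 16.9
```

View pics/w12.png

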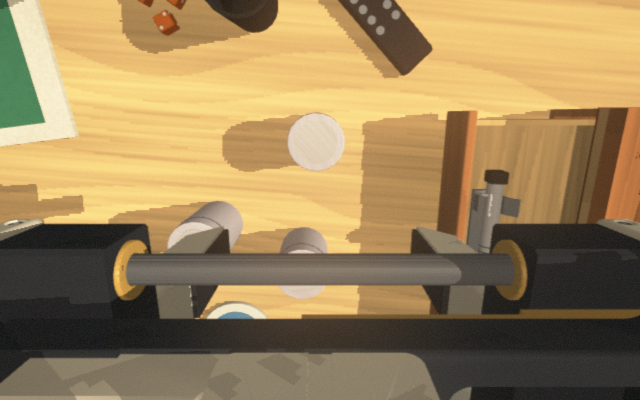

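View pics/t12a.png

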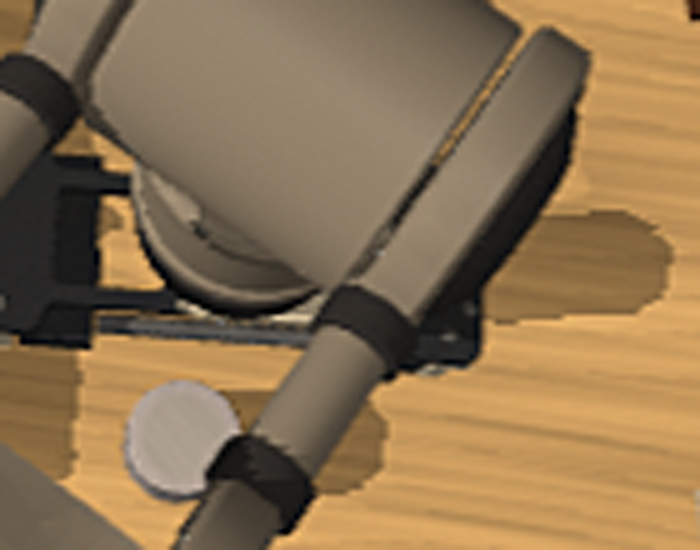

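```bash
python3 -c "
from m import *
s=robot.observe();c=cam('wrist',s)
X=px(c,.064,316,142);print(X,px(c,.064,344,142)-px(c,.064,288,142))
go(X[0],X[1],.10,94.45)
"
```

```text
[ 0.47459055 -0.18409729  0.064     ] [-0.00428019  0.05735995  0.        ]
inc [ 0.3878 -0.0062 -0.0927] -0.0029 | pos [ 0.5117 -0.179   0.255 ] ang 94.27 F [ 0.8 -0.4 -0.5] op 0.092 t 17.0
```

Emit:
{"fn": "move_arm", "kwargs": {"increments": [[0.1, -0.006, -0.06, 0], [0.2, -0.008, -0.093, 0], [0.33, -0.008, -0.093, 0], [0.45, -0.008, -0.093, 0], [0.555, -0.008, -0.093, 0]]}}

```text
time: 17.62
tool_pos: [0.4746, -0.185, 0.0322]
tool_rot: [2.418, 1.57, 2.493]
contact_force: [-0.1, -0.8, -0.2]
opening: 0.0921
```

```bash
python3 -c "
from h import *
s=robot.observe();go(.4746,-.184,.03,94.45)"
```

```text
inc [0.0056 0.0024 0.0001] -0.0026 | pos [ 0.4746 -0.185   0.0322] ang 94.29 F [-0.1 -0.8 -0.2] op 0.0921 t 17.625
```

Emit:
{"fn": "move_arm", "kwargs": {"increments": [[0.004, 0, 0, 0], [0.004, 0, 0, 0], [0.004, 0, 0, 0], [0.004, 0, 0, 0], [0.004, 0, 0, 0]], "gripper": 1, "squeeze": 25}}

```text
time: 18.25
tool_pos: [0.476, -0.1857, 0.0341]
tool_rot: [-0.551, 1.568, -0.474]
contact_force: [-0.6, -0.1, 7.5]
opening: 0.0596
```

Emit:
{"fn": "move_arm", "kwargs": {"increments": [[-0.05, 0, 0, 0], [-0.2, 0, 0, 0], [-0.35, 0, 0, 0], [-0.48, 0, 0, 0], [-0.5, 0, 0, 0]]}}

```text
time: 18.88
tool_pos: [0.4765, -0.186, 0.2368]
tool_rot: [-0.59, 1.563, -0.513]
contact_force: [-0.6, 0.4, -1.9]
opening: 0.0596
```

```bash
python3 -c "
from h import *
s=robot.observe();go(*W((0,.108,.22)),94.45)
a=snap('wrist','w13.png')"
```

```text
inc [0.0381 0.9006 0.0168] -0.0 | pos [ 0.4765 -0.186   0.2368] ang 94.45 F [-0.6  0.4 -1.9] op 0.0596 t 18.875
```

View pics/w13.png

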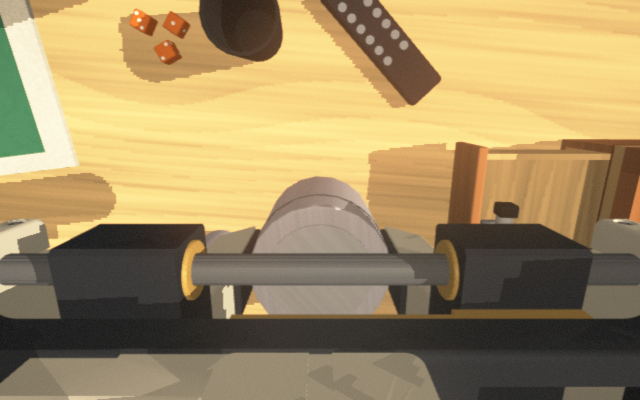

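Emit:
{"fn": "move_arm", "kwargs": {"increments": [[0, 0.14, 0.003, 0], [0, 0.29, 0.005, 0], [0, 0.44, 0.01, 0], [0, 0.59, 0.012, 0], [0, 0.74, 0.017, 0]]}}

```text
time: 19.55
tool_pos: [0.4575, 0.1121, 0.2308]
tool_rot: [3.118, 1.568, -3.088]
contact_force: [1.4, 0.4, -1.4]
opening: 0.0594
```

```bash
python3 -c "
from h import *
s=robot.observe();go(*W((0,.108,.22)),94.45)"
```

```text
inc [0.0271 0.1537 0.0064] -0.0004 | pos [0.4575 0.1121 0.2308] ang 94.43 F [ 1.4  0.4 -1.4] op 0.0594 t 19.55
```

Emit:
{"fn": "move_arm", "kwargs": {"increments": [[0, 0.1, 0.006, 0], [0.05, 0.153, 0.006, 0], [0.15, 0.153, 0.006, 0], [0.17, 0.153, 0.006, 0], [0.17, 0.153, 0.006, 0]]}}

```text
time: 20.18
tool_pos: [0.4562, 0.1713, 0.164]
tool_rot: [-3.052, 1.569, -2.974]
contact_force: [0.8, -0.3, -0.2]
opening: 0.0595
```

```bash
python3 -c "
from h import *
s=robot.observe();go(*W((0,.108,.13)),94.45)
a=snap('wrist','w14.png');b=snap('scene','s14.png'); crop(b,'s14a.png',350,80,510,220,4.2);b=snap('top','t14.png'); crop(b,'t14a.png',150,110,310,250,4.2)"
```

```text
inc [ 0.085   0.006  -0.0015] -0.0005 | pos [0.4562 0.1713 0.164 ] ang 94.42 F [ 0.8 -0.3 -0.2] op 0.0595 t 20.175
```

View pics/w14.png

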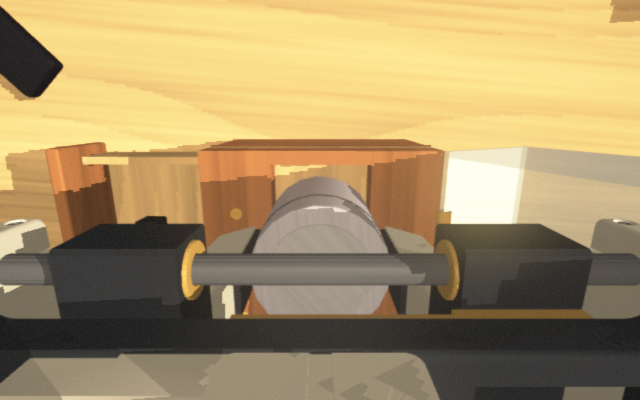

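View pics/s14a.png

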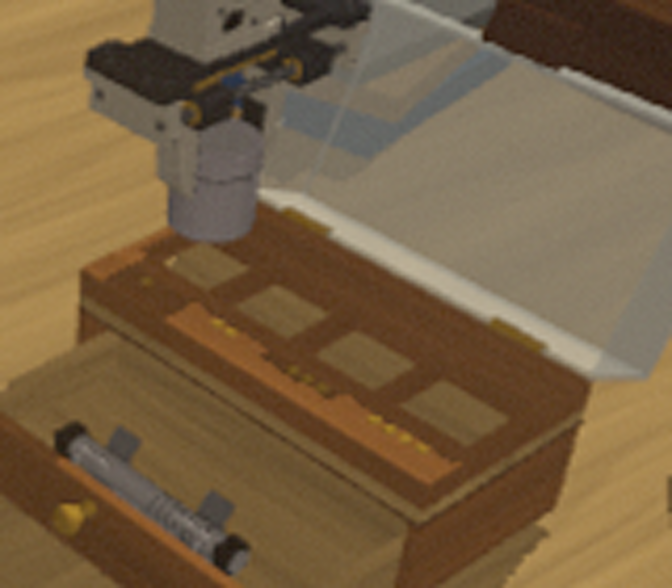

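View pics/t14a.png

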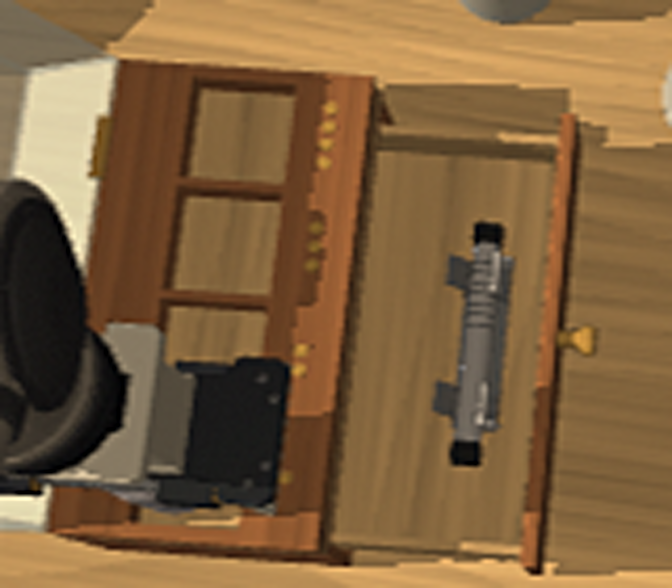

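Run:
```python
from m import *
p=robot.camera_params('wrist'); Tc=np.array(p['tool_from_camera']); M=np.linalg.inv(Tc); K=cam('top')[0]; K=np.array([[p['fx'],0,p['cx']],[0,p['fy'],p['cy']],[0,0,1]])
def pt(X): c=M[:3,:3]@X+M[:3,3]; u=K@c; return (u[:2]/u[2]).round(1)
for dz in(-.004,-.002,0,.002,.004):
  print(dz,[pt(np.array([x,0,dz-.03])) for x in (.034,.030,-.030,-.034)],pt(np.array([-.032,.03,dz])))
A=cv2.imread('pics/w14.png')[:,:,::-1];crop(A,'w14a.png',220,130,420,330,3.8)
```

```text
-0.004 [array([317.6, 170.7]), array([317.6, 171.8]), array([316.7, 198.1]), array([316.6, 200.7])] [390.3 270.5]
-0.002 [array([317.6, 174.1]), array([317.6, 175.3]), array([316.7, 203.1]), array([316.6, 205.8])] [390. 275.]
0 [array([317.6, 177.5]), array([317.6, 178.8]), array([316.7, 207.9]), array([316.6, 210.8])] [389.8 279.4]
0.002 [array([317.6, 180.9]), array([317.6, 182.3]), array([316.7, 212.8]), array([316.7, 215.8])] [389.5 283.8]
0.004 [array([317.6, 184.2]), array([317.6, 185.7]), array([316.7, 217.6]), array([316.7, 220.7])] [389.3 288.2]
```

View pics/w14a.png

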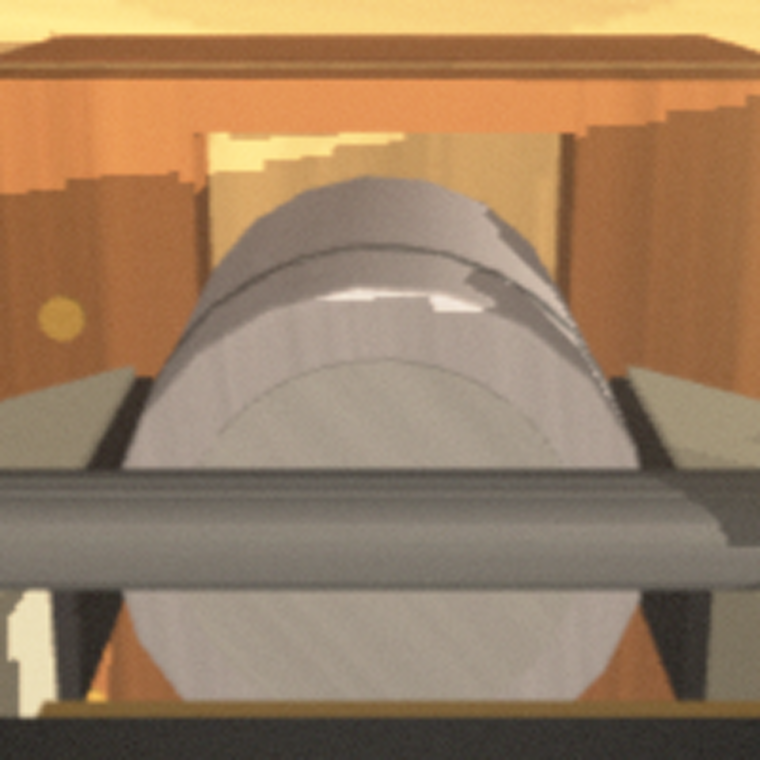

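Run:
```python
from m import *
s=robot.observe(); c=cam('wrist',s); R=Ro.from_euler('xyz',s['tool_rot']).as_matrix()
for u in [(321,164.7),(273.5,164.7),(368.5,164.7)]:
  X=px(c,.104,*u); print(R.T@(X-s['tool_pos']),loc(X))
```

```text
[ 0.06159523  0.00207248 -0.03325611] [-0.0002  0.1393  0.104 ]
[ 0.06158455 -0.02911902 -0.03326022] [-0.0314  0.1393  0.104 ]
[ 0.06160591  0.03327433 -0.03325201] [0.031  0.1393 0.104 ]
```

Emit:
{"fn": "move_arm", "kwargs": {"increments": [[0.03, 0.002, 0, 0], [0.06, 0.002, 0, 0], [0.085, 0.002, 0, 0], [0.1, 0.002, 0, 0], [0.1, 0.002, 0, 0]]}}

```text
time: 20.95
tool_pos: [0.4562, 0.1724, 0.124]
tool_rot: [-3.113, 1.57, -3.035]
contact_force: [0.3, -0.4, -1.9]
opening: 0.0597
```

```bash
python3 -c "
from h import *
s=robot.observe();go(*W((0,.108,.116)),94.45)
a=snap('wrist','w15.png');crop(a,'w15a.png',220,130,420,330,3.8)"
```

```text
inc [ 0.02    0.0033 -0.002 ] -0.0 | pos [0.4562 0.1724 0.124 ] ang 94.45 F [ 0.3 -0.4 -1.9] op 0.0597 t 20.95
```

View pics/w15a.png

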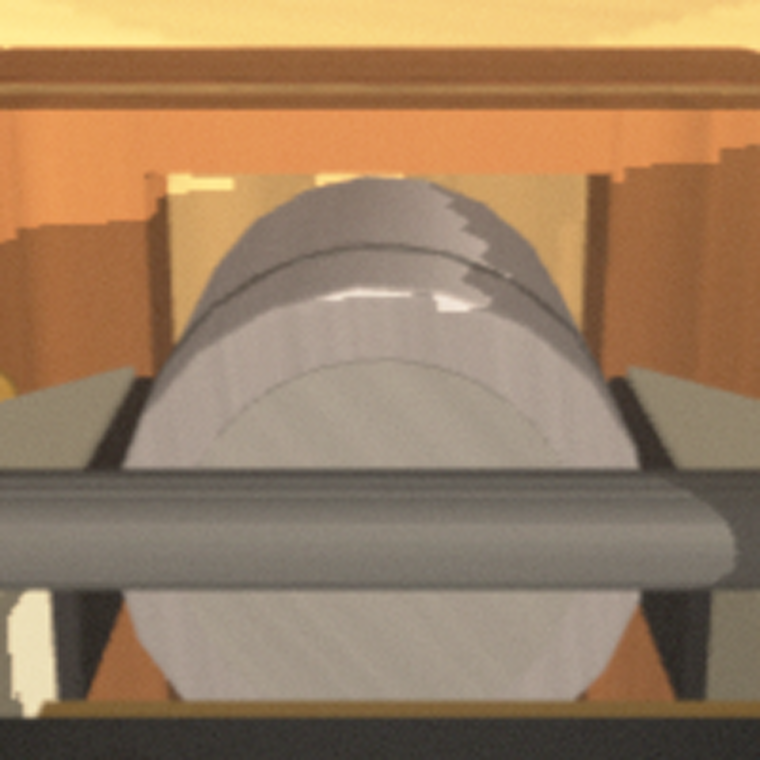

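Emit:
{"fn": "move_arm", "kwargs": {"increments": [[0.005, 0, 0, 0], [0.01, 0, 0, 0], [0.015, 0, 0, 0], [0.015, 0, 0, 0]]}}

```text
time: 21.5
tool_pos: [0.4564, 0.1724, 0.1184]
tool_rot: [2.68, 1.571, 2.758]
contact_force: [-0.2, -0.1, -0.5]
opening: 0.0595
```

Emit:
{"fn": "move_arm", "kwargs": {"increments": [[0.006, 0, 0, 0], [0.006, 0, 0, 0], [0.006, 0, 0, 0]]}}

```text
time: 21.88
tool_pos: [0.4566, 0.1725, 0.118]
tool_rot: [0.117, 1.569, 0.195]
contact_force: [-6.2, -0.5, 15.0]
opening: 0.0597
```

Emit:
{"fn": "move_arm", "kwargs": {"increments": [[-0.004, 0, 0, 0], [-0.004, 0, 0, 0], [-0.004, 0, 0, 0], [-0.004, 0, 0, 0], [-0.004, 0, 0, 0]], "gripper": 0}}

```text
time: 22.5
tool_pos: [0.4565, 0.1724, 0.1176]
tool_rot: [2.968, 1.571, 3.046]
contact_force: [0.1, 0.1, 0.6]
opening: 0.0918
```

Emit:
{"fn": "move_arm", "kwargs": {"increments": [[-0.05, 0, 0, 0], [-0.15, 0, 0, 0], [-0.25, 0, 0, 0], [-0.3, 0, 0, 0], [-0.3, 0, 0, 0]]}}

```text
time: 23.12
tool_pos: [0.4572, 0.1726, 0.239]
tool_rot: [0.136, 1.567, 0.213]
contact_force: [0.1, 0.5, -0.4]
opening: 0.0919
```

```bash
python3 -c "
from h import *
s=robot.observe();go(.619,-.19,.25,94.45)
a=snap('wrist','w16.png');b=snap('scene','s16.png'); crop(b,'s16a.png',330,80,530,230,4)"
```

```text
inc [-0.0269 -0.935   0.3329] 0.0001 | pos [0.4572 0.1726 0.239 ] ang 94.45 F [ 0.1  0.5 -0.4] op 0.0919 t 23.125
```

View pics/w16.png

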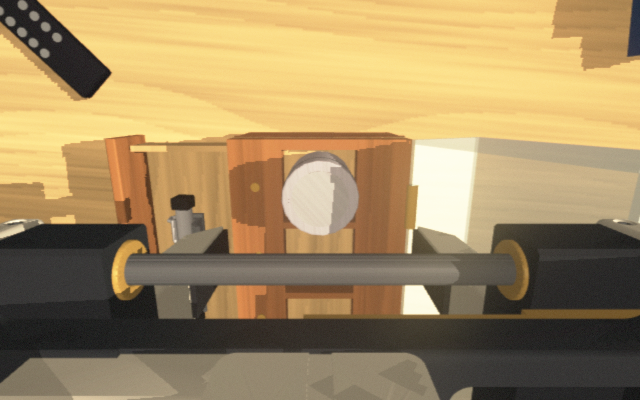

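View pics/s16a.png

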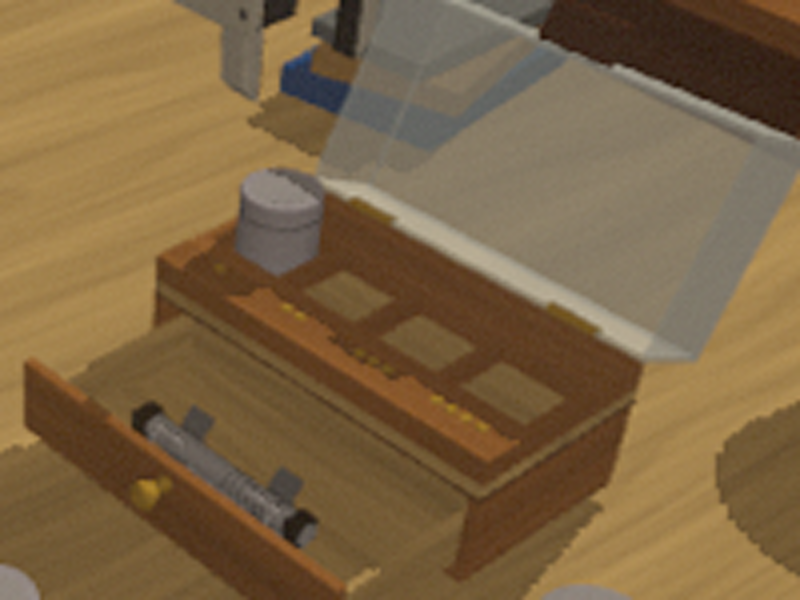

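Emit:
{"fn": "move_arm", "kwargs": {"increments": [[0, -0.14, 0.05, 0], [0, -0.28, 0.1, 0], [0, -0.42, 0.15, 0], [0, -0.56, 0.2, 0], [0, -0.7, 0.27, 0]]}}

```text
time: 23.85
tool_pos: [0.5857, -0.1, 0.236]
tool_rot: [2.675, 1.568, 2.753]
contact_force: [1.0, 0.3, 0.6]
opening: 0.0918
```

Emit:
{"fn": "move_arm", "kwargs": {"increments": [[0, -0.13, 0.07, 0], [0, -0.22, 0.13, 0], [0, -0.22, 0.16, 0], [0, -0.22, 0.16, 0]]}}

```text
time: 24.35
tool_pos: [0.6563, -0.1812, 0.2349]
tool_rot: [2.612, 1.567, 2.69]
contact_force: [-0.4, -0.6, -0.8]
opening: 0.0918
```

```bash
python3 -c "
from h import *
s=robot.observe();go(.619,-.19,.25,94.45)
a=snap('wrist','w17.png')"
```

```text
inc [-0.0374 -0.0147 -0.0948] -0.0003 | pos [ 0.6563 -0.1812  0.2349] ang 94.43 F [-0.4 -0.6 -0.8] op 0.0918 t 24.35
```

View pics/w17.png

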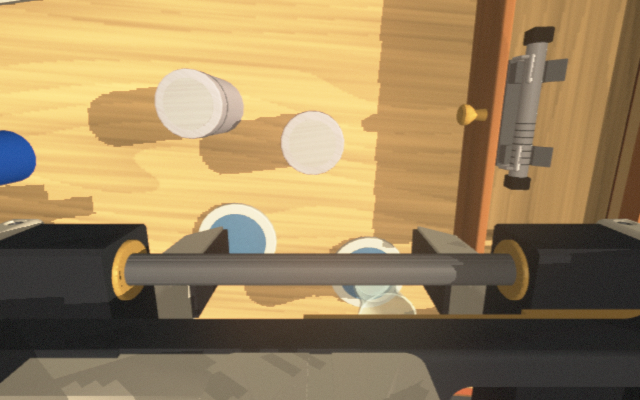

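```bash
python3 -c "
from m import *
s=robot.observe();c=cam('wrist',s)
X=px(c,.076,313,142.5);print(X,px(c,.076,345,142)-px(c,.076,281,142)); Y=px(c,.088,189,104); print(Y)
go(X[0],X[1]-.0015,.037,94.45)
"
```

```text
[ 0.61673785 -0.18862129  0.076     ] [-0.00464484  0.05964191  0.        ]
[ 0.59087272 -0.29908359  0.088     ]
inc [ 0.4968 -0.0164 -0.098 ] 0.0002 | pos [ 0.6559 -0.1808  0.2356] ang 94.46 F [-0.2  0.5 -0.9] op 0.0921 t 24.4
```

Emit:
{"fn": "move_arm", "kwargs": {"increments": [[0.05, -0.017, -0.06, 0], [0.15, -0.02, -0.098, 0], [0.28, -0.02, -0.098, 0], [0.4, -0.02, -0.098, 0], [0.495, -0.02, -0.098, 0]]}}

```text
time: 25.02
tool_pos: [0.6165, -0.1909, 0.0378]
tool_rot: [2.631, 1.569, 2.709]
contact_force: [-0.1, -0.7, 1.0]
opening: 0.092
```

Emit:
{"fn": "move_arm", "kwargs": {"increments": [[0, 0, 0, 0], [0, 0, 0, 0], [0, 0, 0, 0], [0, 0, 0, 0], [0, 0, 0, 0]], "gripper": 1}}

```text
time: 25.65
tool_pos: [0.6189, -0.1923, 0.0417]
tool_rot: [-0.396, 1.568, -0.318]
contact_force: [-2.2, 1.1, 7.5]
opening: 0.0596
```

```bash
python3 -c "
from h import *
s=robot.observe();go(.619,-.19,.25,94.45)"
```

```text
inc [-0.5208  0.0051  0.0021] 0.0 | pos [ 0.6189 -0.1923  0.0417] ang 94.45 F [-2.2  1.1  7.5] op 0.0596 t 25.65
```

Emit:
{"fn": "move_arm", "kwargs": {"increments": [[-0.05, 0, 0, 0], [-0.2, 0, 0, 0], [-0.35, 0, 0, 0], [-0.48, 0.05, 0, 0], [-0.5, 0.15, -0.05, 0]]}}

```text
time: 26.28
tool_pos: [0.5954, -0.1349, 0.2443]
tool_rot: [-0.431, 1.561, -0.355]
contact_force: [0.4, 1.3, -2.7]
opening: 0.0596
```

```bash
python3 -c "
from h import *
print(loc([.4565,.1725,0]))
s=robot.observe();go(.5283,.1781,.225,94.45)"
```

```text
[-0.0012  0.1069  0.    ]
inc [ 0.0442  0.7931 -0.1083] -0.0016 | pos [ 0.5954 -0.1349  0.2443] ang 94.35 F [ 0.4  1.3 -2.7] op 0.0596 t 26.275
```

Emit:
{"fn": "move_arm", "kwargs": {"increments": [[0, 0.14, -0.02, 0], [0, 0.29, -0.04, 0], [0, 0.44, -0.07, 0], [0, 0.58, -0.09, 0], [0.01, 0.7, -0.108, 0]]}}

```text
time: 26.9
tool_pos: [0.5279, 0.144, 0.2364]
tool_rot: [0.159, 1.57, 0.237]
contact_force: [0.2, 0.0, -1.1]
opening: 0.0594
```

```bash
python3 -c "
from h import *
s=robot.observe();go(.5283,.1781,.170,94.45)"
```

```text
inc [0.166  0.085  0.0076] 0.0006 | pos [0.5279 0.144  0.2364] ang 94.49 F [ 0.2  0.  -1.1] op 0.0594 t 26.9
```

Emit:
{"fn": "move_arm", "kwargs": {"increments": [[0, 0.07, 0.007, 0], [0.05, 0.085, 0.007, 0], [0.12, 0.085, 0.007, 0], [0.165, 0.085, 0.007, 0], [0.165, 0.085, 0.007, 0]]}}

```text
time: 27.52
tool_pos: [0.5278, 0.1759, 0.1687]
tool_rot: [-3.041, 1.568, -2.963]
contact_force: [0.5, -0.3, -0.9]
opening: 0.0595
```

```bash
python3 -c "
from h import *
s=robot.observe();go(.5283,.1781,.130,94.45)
a=snap('wrist','w18.png');crop(a,'w18a.png',220,130,420,330,3.8)
b=snap('scene','s18.png'); crop(b,'s18a.png',330,80,530,230,4)"
```

```text
inc [0.0966 0.0054 0.002 ] 0.0001 | pos [0.5278 0.1759 0.1687] ang 94.45 F [ 0.5 -0.3 -0.9] op 0.0595 t 27.525
```

View pics/w18a.png

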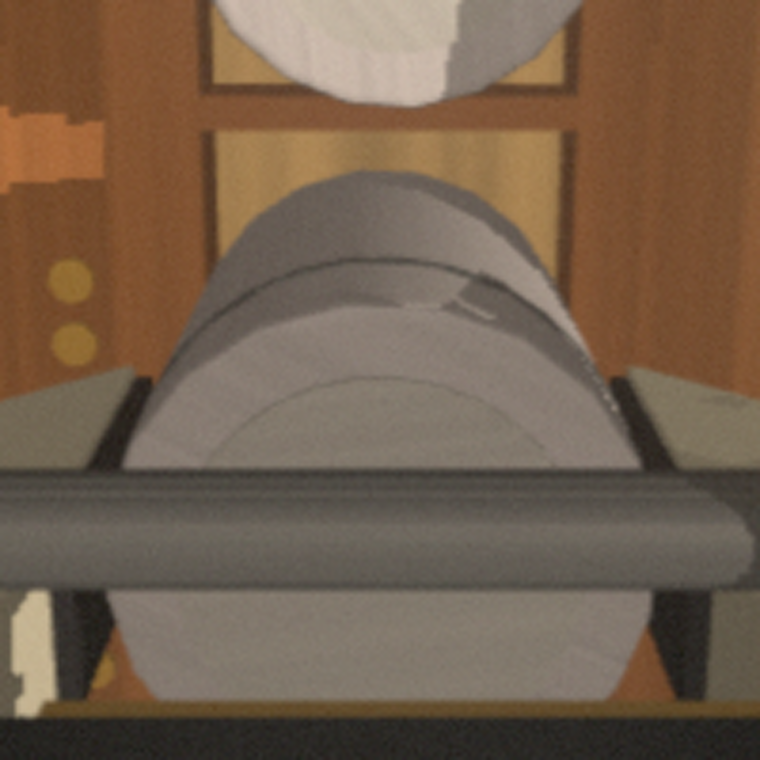

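View pics/s18a.png

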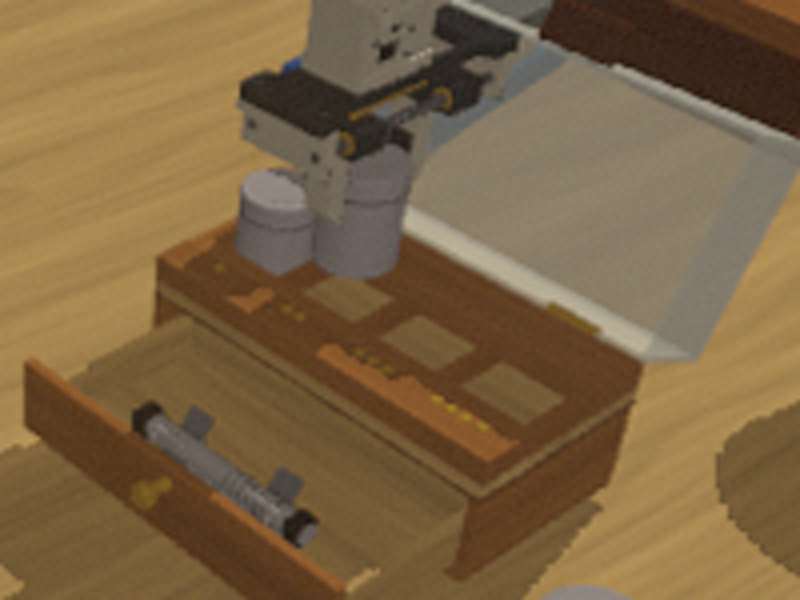

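```bash
cat >> m.py <<'E'
def tinz(hb,ht,rb,rt):
    "tool z of tin centre from rows of far edges; hb base below TCP, ht top above TCP"
    p=robot.camera_params('wrist'); M=np.linalg.inv(np.array(p['tool_from_camera']))
    def row(x,z): c=M[:3,:3]@np.array([x,0,z])+M[:3,3]; return p['cy']+p['fy']*c[1]/c[2]
    from scipy.optimize import brentq
    return brentq(lambda d:row(hb,d-.03)-rb,-.02,.02),brentq(lambda d:row(-ht,d-.03)-rt,-.02,.02)
def rimz(row,col=321,z=.104):
    s=robot.observe(); c=cam('wrist',s); R=Ro.from_euler('xyz',s['tool_rot']).as_matrix()
    return R.T@(px(c,z,col,row)-s['tool_pos'])
E
python3 - <<'E'
from m import *
print(tinz(.042,.034,130+170/3.8,130+308/3.8), rimz(130+129/3.8,220+389.5/3.8))
E
```

```text
(-0.00015042028035947523, 9.739566564038705e-05) [ 0.06648165  0.00310049 -0.03301968]
```

Emit:
{"fn": "move_arm", "kwargs": {"increments": [[0.03, 0.004, 0, 0], [0.06, 0.004, 0, 0], [0.085, 0.004, 0, 0], [0.1, 0.004, 0, 0], [0.1, 0.004, 0, 0]]}}

```text
time: 28.25
tool_pos: [0.5284, 0.1776, 0.1292]
tool_rot: [-3.082, 1.57, -3.004]
contact_force: [0.5, 0.1, -2.2]
opening: 0.0594
```

Emit:
{"fn": "move_arm", "kwargs": {"increments": [[0.005, 0, 0, 0], [0.01, 0, 0, 0], [0.01, 0, 0, 0], [0.01, 0, 0, 0]]}}

```text
time: 28.75
tool_pos: [0.5287, 0.1777, 0.1259]
tool_rot: [0.307, 1.571, 0.385]
contact_force: [-0.1, 0.2, -1.3]
opening: 0.0594
```

Emit:
{"fn": "move_arm", "kwargs": {"increments": [[0.006, 0, 0, 0], [0.006, 0, 0, 0], [0.006, 0, 0, 0]]}}

```text
time: 29.12
tool_pos: [0.5288, 0.1778, 0.1256]
tool_rot: [0.045, 1.569, 0.123]
contact_force: [-6.0, -2.1, 13.5]
opening: 0.0598
```

Emit:
{"fn": "move_arm", "kwargs": {"increments": [[-0.004, 0, 0, 0], [-0.004, 0, 0, 0], [-0.004, 0, 0, 0], [-0.004, 0, 0, 0], [-0.004, 0, 0, 0]], "gripper": 0}}

```text
time: 29.75
tool_pos: [0.5286, 0.1777, 0.1248]
tool_rot: [3.052, 1.571, 3.13]
contact_force: [0.5, -0.2, 0.8]
opening: 0.0915
```

Emit:
{"fn": "move_arm", "kwargs": {"increments": [[-0.05, 0, 0, 0], [-0.15, 0, 0, 0], [-0.25, 0, 0, 0], [-0.3, -0.05, 0, 0], [-0.3, -0.18, 0, 0]]}}

```text
time: 30.38
tool_pos: [0.5351, 0.1067, 0.2469]
tool_rot: [0.09, 1.566, 0.171]
contact_force: [0.4, -0.6, -0.0]
opening: 0.0917
```

Emit:
{"fn": "move_arm", "kwargs": {"increments": [[0, -0.15, 0.05, 0], [0, -0.3, 0.1, 0], [0, -0.45, 0.15, 0], [0, -0.6, 0.19, 0], [0, -0.75, 0.21, 0]]}}

```text
time: 31.0
tool_pos: [0.6418, -0.1885, 0.2446]
tool_rot: [1.245, 1.57, 1.323]
contact_force: [0.9, -0.2, 0.8]
opening: 0.0918
```

```bash
python3 -c "
from h import *
s=robot.observe();go(.59,-.30,.25,94.45)"
```

```text
inc [-0.0137 -0.2678 -0.1509] 0.0003 | pos [ 0.6418 -0.1885  0.2446] ang 94.47 F [ 0.9 -0.2  0.8] op 0.0918 t 31.0
```

Emit:
{"fn": "move_arm", "kwargs": {"increments": [[0, -0.12, -0.02, 0], [0, -0.22, -0.05, 0], [0, -0.24, -0.05, 0], [0, -0.24, -0.05, 0]]}}

```text
time: 31.5
tool_pos: [0.6288, -0.2839, 0.2446]
tool_rot: [1.765, 1.57, 1.842]
contact_force: [-0.2, -0.0, -0.3]
opening: 0.0921
```

```bash
python3 -c "
from h import *
s=robot.observe();go(.59,-.30,.25,94.45)
snap('wrist','w19.png');b=snap('scene','s19.png'); crop(b,'s19a.png',330,80,530,230,4)"
```

```text
inc [-0.0136 -0.0327 -0.0998] -0.0006 | pos [ 0.6288 -0.2839  0.2446] ang 94.41 F [-0.2 -0.  -0.3] op 0.0921 t 31.5
```

View pics/w19.png

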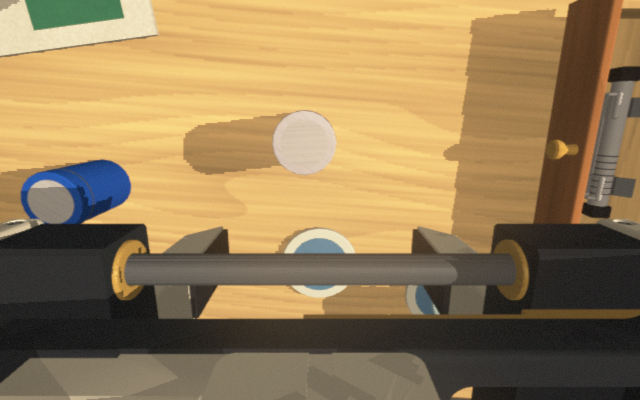

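View pics/s19a.png

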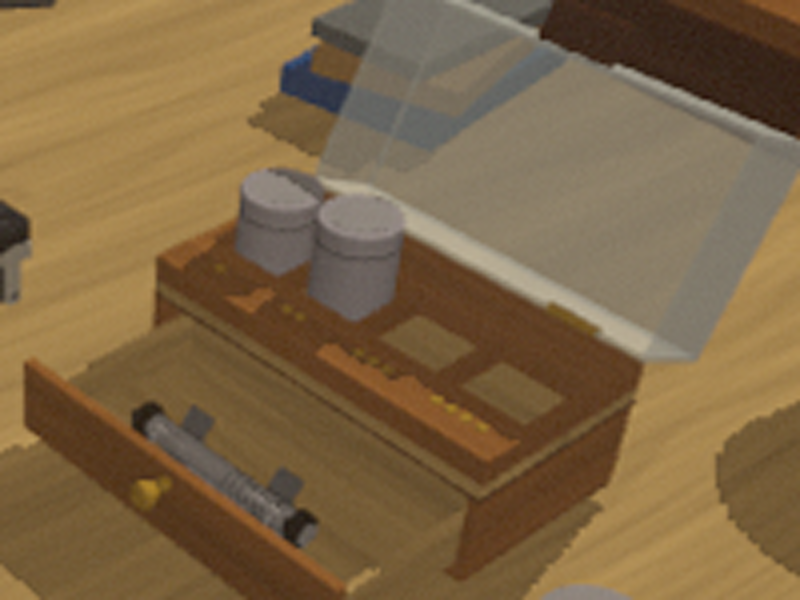

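```bash
python3 -c "
from m import *
s=robot.observe();c=cam('wrist',s)
X=px(c,.088,304.5,142.5);print(X)
go(X[0],X[1]-.0015,.043,94.45)
"
```

```text
[ 0.59086316 -0.29827816  0.088     ]
inc [ 0.5048 -0.0359 -0.0989] 0.0013 | pos [ 0.6292 -0.2825  0.2449] ang 94.53 F [-0.3  0.9 -0.2] op 0.0916 t 31.6
```

Emit:
{"fn": "move_arm", "kwargs": {"increments": [[0.05, -0.036, -0.06, 0], [0.15, -0.038, -0.098, 0], [0.28, -0.038, -0.098, 0], [0.4, -0.038, -0.098, 0], [0.503, -0.038, -0.098, 0]]}}

```text
time: 32.22
tool_pos: [0.5911, -0.3001, 0.0424]
tool_rot: [1.851, 1.57, 1.931]
contact_force: [0.7, 0.3, -0.1]
opening: 0.092
```

Emit:
{"fn": "move_arm", "kwargs": {"increments": [[0, 0, 0, 0], [0, 0, 0, 0], [0, 0, 0, 0], [0, 0, 0, 0], [0, 0, 0, 0]], "gripper": 1}}

```text
time: 32.85
tool_pos: [0.5919, -0.3025, 0.0459]
tool_rot: [-0.521, 1.567, -0.443]
contact_force: [-0.6, 1.7, 5.9]
opening: 0.0595
```

Emit:
{"fn": "move_arm", "kwargs": {"increments": [[-0.05, 0, 0, 0], [-0.2, 0, 0, 0], [-0.35, 0, 0, 0], [-0.5, 0.05, 0, 0], [-0.53, 0.15, 0, 0]]}}

```text
time: 33.48
tool_pos: [0.5874, -0.2438, 0.2612]
tool_rot: [-0.611, 1.561, -0.535]
contact_force: [0.7, 1.0, -1.6]
opening: 0.0597
```

```bash
python3 -c "
from h import *
s=robot.observe();go(.6004,.1833,.23,94.45)"
```

```text
inc [0.073  1.0626 0.1123] -0.0023 | pos [ 0.5874 -0.2438  0.2612] ang 94.31 F [ 0.7  1.  -1.6] op 0.0597 t 33.475
```

Emit:
{"fn": "move_arm", "kwargs": {"increments": [[0, 0.14, 0.02, 0], [0, 0.29, 0.04, 0], [0, 0.44, 0.06, 0], [0, 0.59, 0.08, 0], [0, 0.74, 0.1, 0]]}}

```text
time: 34.1
tool_pos: [0.6028, 0.0577, 0.2562]
tool_rot: [-0.05, 1.57, 0.027]
contact_force: [0.8, 0.3, -1.5]
opening: 0.0595
```

```bash
python3 -c "
from h import *
s=robot.observe();go(.6006,.1834,.175,94.45)"
```

```text
inc [0.2031 0.3137 0.0185] -0.0003 | pos [0.6028 0.0577 0.2562] ang 94.43 F [ 0.8  0.3 -1.5] op 0.0595 t 34.1
```

Emit:
{"fn": "move_arm", "kwargs": {"increments": [[0, 0.14, 0.01, 0], [0, 0.27, 0.018, 0], [0.1, 0.31, 0.018, 0], [0.2, 0.31, 0.018, 0], [0.2, 0.31, 0.018, 0]]}}

```text
time: 34.72
tool_pos: [0.5986, 0.18, 0.1729]
tool_rot: [-3.047, 1.564, -2.969]
contact_force: [0.0, -0.2, -1.4]
opening: 0.0599
```

```bash
python3 -c "
from h import *
s=robot.observe();go(.6006,.1834,.13,94.45)
a=snap('wrist','w20.png');crop(a,'w20a.png',220,130,420,330,3.8)"
```

```text
inc [0.1072 0.0082 0.0065] 0.0004 | pos [0.5986 0.18   0.1729] ang 94.47 F [ 0.  -0.2 -1.4] op 0.0599 t 34.725
```

View pics/w20a.png

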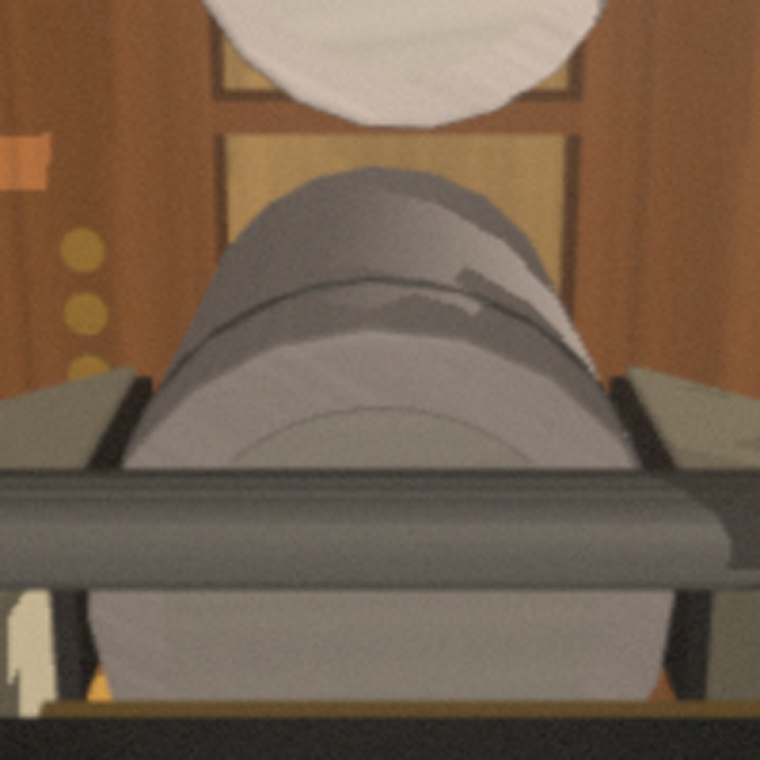

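Run:
```python
from m import *
print(tinz(.046,.042,130+168/3.8,130+331/3.8), rimz(130+134/3.8,220+397/3.8))
```

```text
(0.00025230435336571095, -2.8507057286794467e-06) [ 0.07156053  0.00450289 -0.03134848]
```

Emit:
{"fn": "move_arm", "kwargs": {"increments": [[0.02, 0.008, 0.005, 0], [0.04, 0.008, 0.005, 0], [0.06, 0.008, 0.005, 0], [0.08, 0.008, 0.005, 0], [0.095, 0.008, 0.005, 0]]}}

```text
time: 35.4
tool_pos: [0.6023, 0.1834, 0.1371]
tool_rot: [3.084, 1.57, -3.121]
contact_force: [0.5, -0.4, -1.4]
opening: 0.0597
```

Emit:
{"fn": "move_arm", "kwargs": {"increments": [[0, 0, 0, 0], [0.007, 0, 0, 0], [0.012, 0, 0, 0], [0.012, 0, 0, 0], [0.012, 0, 0, 0]]}}

```text
time: 36.02
tool_pos: [0.6025, 0.1835, 0.1331]
tool_rot: [0.32, 1.57, 0.398]
contact_force: [0.7, -0.0, -1.0]
opening: 0.0598
```

```bash
python3 -c "
from h import *
s=robot.observe();go(.6006,.1834,.13,94.45)
a=snap('wrist','w21.png');crop(a,'w21a.png',220,130,420,330,3.8)"
```

```text
inc [ 0.0077  0.0002 -0.0048] 0.0 | pos [0.6025 0.1835 0.1331] ang 94.45 F [ 0.7 -0.  -1. ] op 0.0598 t 36.025
```

View pics/w21a.png

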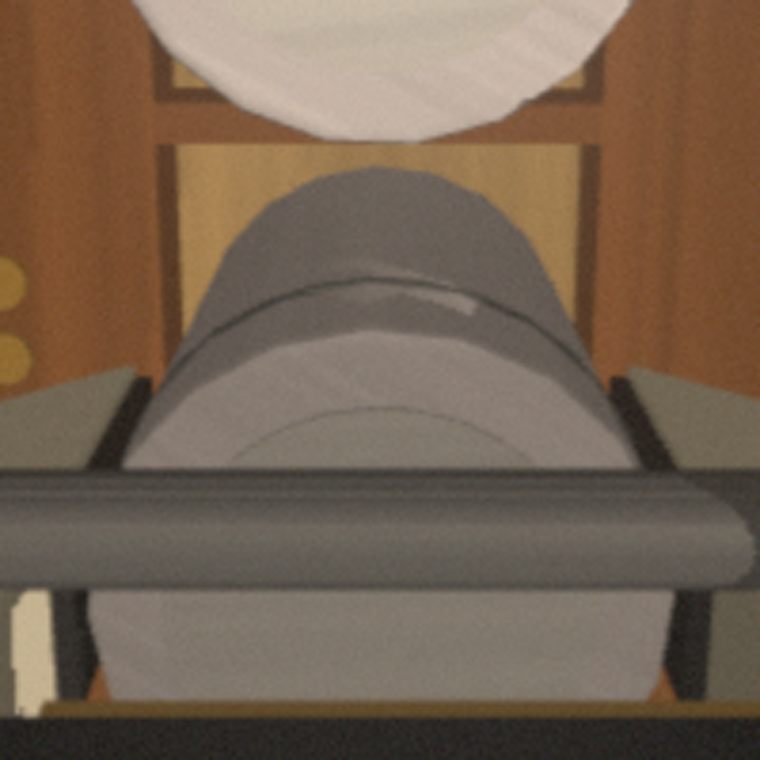

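Emit:
{"fn": "move_arm", "kwargs": {"increments": [[0.005, 0, -0.003, 0], [0.01, 0, -0.003, 0], [0.012, 0, -0.003, 0], [0.012, 0, -0.003, 0]]}}

```text
time: 36.58
tool_pos: [0.6011, 0.1834, 0.1299]
tool_rot: [0.099, 1.57, 0.177]
contact_force: [-5.0, -0.0, 8.8]
opening: 0.0594
```

Contact at the floor height; release.

Emit:
{"fn": "move_arm", "kwargs": {"increments": [[0, 0, 0, 0], [0, 0, 0, 0], [0, 0, 0, 0], [0, 0, 0, 0], [0, 0, 0, 0]], "gripper": 0}}

```text
time: 37.2
tool_pos: [0.6012, 0.1834, 0.128]
tool_rot: [2.818, 1.571, 2.896]
contact_force: [-0.0, 0.6, 0.3]
opening: 0.0915
```

Emit:
{"fn": "move_arm", "kwargs": {"increments": [[-0.05, 0, 0, 0], [-0.15, 0, 0, 0], [-0.3, 0, 0, 0], [-0.42, 0, 0, 0], [-0.45, 0, 0, 0]]}}

```text
time: 37.83
tool_pos: [0.6022, 0.1836, 0.3122]
tool_rot: [0.109, 1.564, 0.186]
contact_force: [-0.4, 1.2, -0.5]
opening: 0.0919
```

```bash
python3 -c "
from h import *
s=robot.observe();go(*W((.21,0,.25)),4.45)
a=snap('wrist','w22.png')
b=snap('scene','s22.png'); crop(b,'s22a.png',330,60,550,230,3.6)
b=snap('top','t22.png'); crop(b,'t22a.png',60,80,300,260,3.3)
"
```

```text
inc [ 0.1553  0.5285 -0.0991] 1.5001 | pos [0.6022 0.1836 0.3122] ang 94.45 F [-0.4  1.2 -0.5] op 0.0919 t 37.825
```

View pics/w22.png

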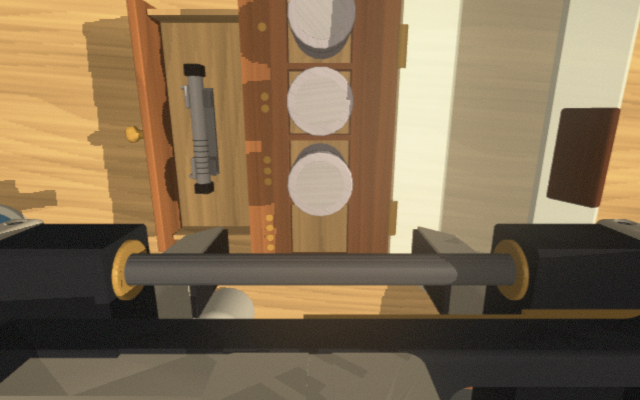

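View pics/s22a.png

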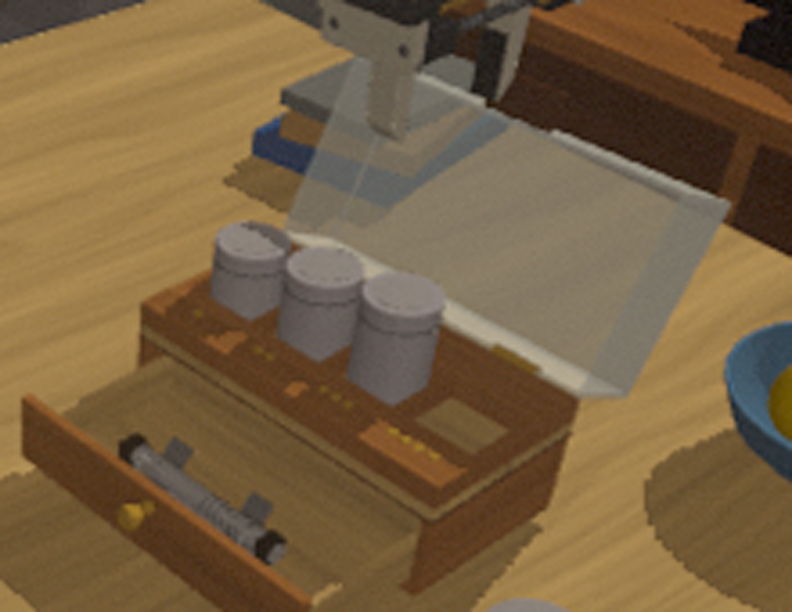

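View pics/t22a.png

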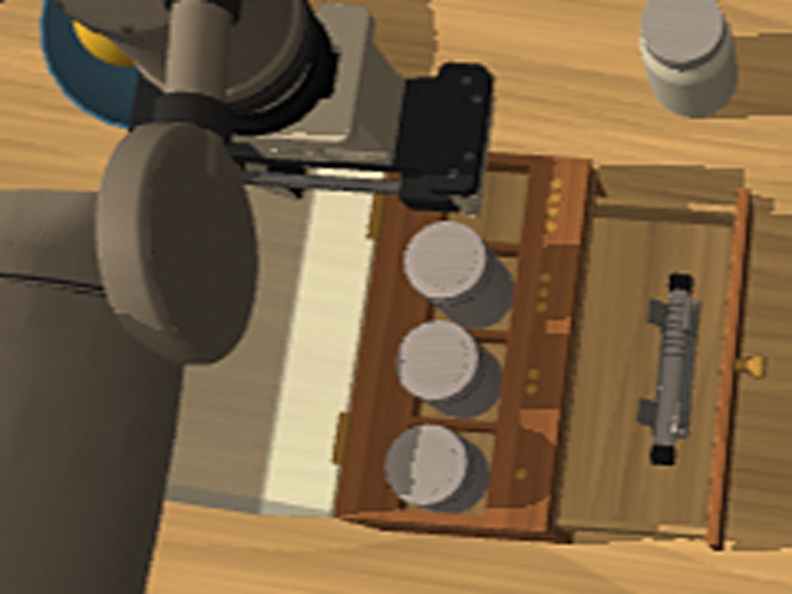

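```bash
cat >> m.py <<'E'
def hd(r,y,h,th): # caddy frame
    return W((.08-r*np.cos(th)+h*np.sin(th),y,.104+r*np.sin(th)+h*np.cos(th)))
E
python3 - <<'E'
from m import *
s=robot.observe();c=cam('wrist',s)
for th in (2.1,2.0,1.9,1.8): print(th,[pj(c,hd(r,y,h,th)).round(0).tolist() for r,y,h in [(.16,.03,.016),(.19,.03,.016),(.19,-.03,.016),(.16,-.03,.016),(.19,.03,.008),(.16,.03,.008)]],loc(hd(.175,0,.016,th)))
E
```

```text
2.1 [[583.0, 110.0], [641.0, 110.0], [619.0, 208.0], [566.0, 198.0], [636.0, 110.0], [577.0, 110.0]] [0.1822 0.     0.247 ]
2.0 [[572.0, 110.0], [630.0, 110.0], [607.0, 212.0], [556.0, 201.0], [622.0, 110.0], [564.0, 110.0]] [0.1674 0.     0.2565]
1.9 [[558.0, 110.0], [612.0, 110.0], [590.0, 216.0], [542.0, 204.0], [602.0, 110.0], [548.0, 110.0]] [ 0.1517 -0.      0.2644]
1.8 [[540.0, 110.0], [589.0, 110.0], [568.0, 220.0], [525.0, 206.0], [576.0, 110.0], [529.0, 110.0]] [0.1353 0.     0.2708]
```

Emit:
{"fn": "move_arm", "kwargs": {"increments": [[-0.05, 0.05, 0, 0.17], [-0.07, 0.15, -0.03, 0.34], [-0.07, 0.28, -0.06, 0.51], [-0.07, 0.41, -0.09, 0.68], [-0.07, 0.5, -0.1, 0.85]], "gripper": 1}}

```text
time: 38.6
tool_pos: [0.5442, 0.3816, 0.3334]
tool_rot: [-1.908, 1.566, -2.725]
contact_force: [1.3, -0.3, 0.1]
opening: 0.0462
```

Emit:
{"fn": "move_arm", "kwargs": {"increments": [[0, 0, 0, 0.17], [0, 0, 0, 0.34], [0, 0, 0, 0.51], [0, 0, 0, 0.65], [0, 0, 0, 0.65]]}}

```text
time: 39.22
tool_pos: [0.5455, 0.3795, 0.3336]
tool_rot: [-1.175, 1.567, -2.667]
contact_force: [0.0, 0.1, -0.3]
opening: 0.0007
```

```bash
python3 -c "
from h import *
s=robot.observe();go(*W((.215,0,.256)),4.45);print(loc(s['tool_pos']),s['qpos'])
a=snap('wrist','w23.png')
b=snap('scene','s23.png'); crop(b,'s23a.png',330,20,550,190,3.6)
b=snap('top','t23.png'); crop(b,'t23a.png',60,80,300,260,3.3)
"
```

```text
inc [ 0.194   0.0061 -0.0423] 0.0013 | pos [0.5455 0.3795 0.3336] ang 4.53 F [ 0.   0.1 -0.3] op 0.0007 t 39.225
[0.1982 0.0021 0.3336] [4.92513368e-01 5.83761359e-01 8.48281152e-01 7.35159486e-05
 1.71366259e+00 4.13511853e-01]
```

View pics/w23.png

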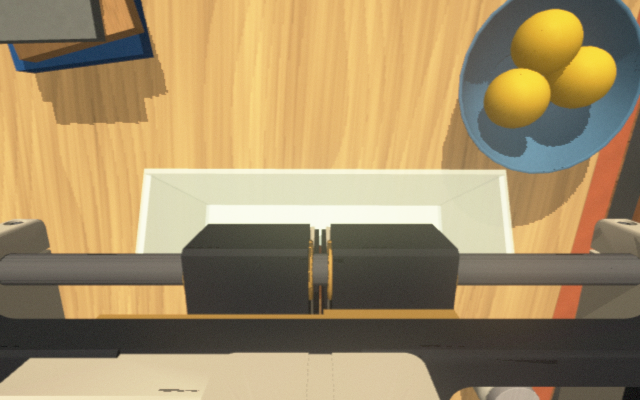

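View pics/s23a.png

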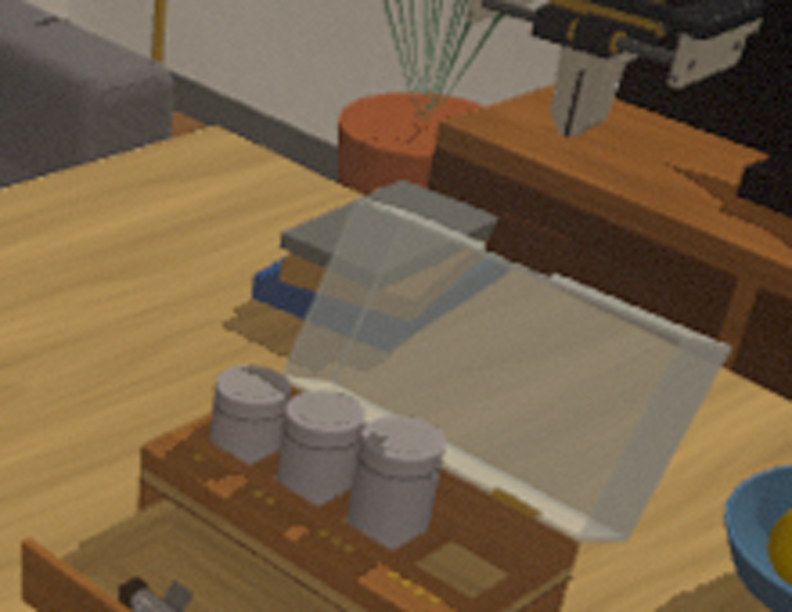

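Run:
```python
from m import *
s=robot.observe();c=cam('wrist',s)
for th in (2.1,2.05,2.0,1.95,1.9): print(th,[pj(c,hd(.16,y,.08,th)).round(0).tolist() for y in(.15,-.15)],loc(hd(.19,0,.016,th)))
```

```text
2.1 [[150.0, 154.0], [497.0, 155.0]] [ 0.1897 -0.      0.2599]
2.05 [[147.0, 161.0], [501.0, 162.0]] [ 0.1818 -0.      0.2652]
2.0 [[143.0, 169.0], [504.0, 170.0]] [0.1736 0.     0.2701]
1.95 [[140.0, 177.0], [508.0, 178.0]] [ 0.1652 -0.      0.2746]
1.9 [[137.0, 186.0], [511.0, 187.0]] [ 0.1566 -0.      0.2786]
```

Emit:
{"fn": "move_arm", "kwargs": {"increments": [[0.0, 0.005, -0.022, 0], [0.07, 0.005, -0.022, 0], [0.14, 0.005, -0.022, 0], [0.198, 0.005, -0.022, 0], [0.198, 0.005, -0.022, 0]]}}

```text
time: 40.0
tool_pos: [0.5463, 0.3886, 0.2548]
tool_rot: [-1.188, 1.567, -2.68]
contact_force: [0.4, 0.2, 0.4]
opening: 0.0004
```

Run:
```python
from m import *
s=robot.observe();go(*W((.2,0,.254)),4.45);l=loc(s['tool_pos']);print(l)
# path list in caddy frame: (x,z) of finger centre/tip vs theta, as shift from current in tool (dx=-dz, dz=-dxloc), units .4
for th in np.arange(2.0,-.01,-.1):
    f=lambda r,h:(.08-r*np.cos(th)+h*np.sin(th),.104+r*np.sin(th)+h*np.cos(th))
    if th>np.pi/2: x,z=f(.19,.016); x+=.0095; z-=.014
    else: x,z=f(.187,.016); x+=.0095
    print(round(th,2),'xloc %.4f z %.4f | dx %.3f dz %.3f'%(x,z,(l[2]-z)/.4,(l[0]-x)/.4))
```

```text
inc [0.0021 0.0014 0.0182] 0.0009 | pos [0.5463 0.3886 0.2548] ang 4.51 F [0.4 0.2 0.4] op 0.0004 t 40.0
[0.2073 0.0006 0.2548]
2.0 xloc 0.1831 z 0.2561 | dx -0.003 dz 0.060
1.9 xloc 0.1661 z 0.2646 | dx -0.025 dz 0.103
1.8 xloc 0.1482 z 0.2714 | dx -0.041 dz 0.148
1.7 xloc 0.1298 z 0.2764 | dx -0.054 dz 0.194
1.6 xloc 0.1110 z 0.2795 | dx -0.062 dz 0.241
1.5 xloc 0.0922 z 0.2917 | dx -0.092 dz 0.288
1.4 xloc 0.0735 z 0.2910 | dx -0.090 dz 0.335
1.3 xloc 0.0549 z 0.2885 | dx -0.084 dz 0.381
1.2 xloc 0.0367 z 0.2841 | dx -0.073 dz 0.427
1.1 xloc 0.0189 z 0.2779 | dx -0.058 dz 0.471
1.0 xloc 0.0019 z 0.2700 | dx -0.038 dz 0.513
0.9 xloc -0.0142 z 0.2604 | dx -0.014 dz 0.554
0.8 xloc -0.0293 z 0.2493 | dx 0.014 dz 0.592
0.7 xloc -0.0432 z 0.2367 | dx 0.045 dz 0.626
0.6 xloc -0.0558 z 0.2228 | dx 0.080 dz 0.658
0.5 xloc -0.0669 z 0.2077 | dx 0.118 dz 0.686
0.4 xloc -0.0765 z 0.1916 | dx 0.158 dz 0.710
0.3 xloc -0.0844 z 0.1745 | dx 0.201 dz 0.729
0.2 xloc -0.0906 z 0.1568 | dx 0.245 dz 0.745
0.1 xloc -0.0950 z 0.1386 | dx 0.291 dz 0.756
-0.0 xloc -0.0975 z 0.1200 | dx 0.337 dz 0.762
```

Emit:
{"fn": "move_arm", "kwargs": {"increments": [[0, 0.001, 0.03, 0], [-0.003, 0.001, 0.06, 0], [-0.025, 0.001, 0.103, 0], [-0.041, 0.001, 0.148, 0], [-0.054, 0.001, 0.194, 0]]}}

```text
time: 40.62
tool_pos: [0.5539, 0.3104, 0.2801]
tool_rot: [2.161, 1.568, 0.668]
contact_force: [1.2, 4.5, 1.2]
opening: 0.0006
```

```bash
cat > pth.py <<'E'
from m import *
import sys
a,b=float(sys.argv[1]),float(sys.argv[2])
s=robot.observe();l=loc(s['tool_pos']);print(l,np.round(s['contact_force'],1),s['time'])
for th in np.arange(a,b-.01,-.1):
    f=lambda r,h:(.08-r*np.cos(th)+h*np.sin(th),.104+r*np.sin(th)+h*np.cos(th))
    if th>np.pi/2: x,z=f(.19,.016); x+=.0095; z-=.014
    else: r=.187-.009*min(1,max(0,(th-.8)/.5)); x,z=f(r,.016); x+=.0095
    print(round(th,2),'xloc %.4f z %.4f | dx %.3f dz %.3f'%(x,z,(l[2]-z)/.4,(l[0]-x)/.4))
b=snap('scene',sys.argv[3]+'.png'); crop(b,sys.argv[3]+'a.png',330,20,550,190,3.6)
E
python3 pth.py 1.7 .9 s24
```

```text
[ 0.1287 -0.0009  0.2801] [1.2 4.5 1.2] 40.625
1.7 xloc 0.1298 z 0.2764 | dx 0.009 dz -0.003
1.6 xloc 0.1110 z 0.2795 | dx 0.002 dz 0.044
1.5 xloc 0.0929 z 0.2827 | dx -0.006 dz 0.090
1.4 xloc 0.0750 z 0.2821 | dx -0.005 dz 0.134
1.3 xloc 0.0573 z 0.2798 | dx 0.001 dz 0.178
1.2 xloc 0.0393 z 0.2774 | dx 0.007 dz 0.224
1.1 xloc 0.0214 z 0.2731 | dx 0.017 dz 0.268
1.0 xloc 0.0039 z 0.2670 | dx 0.033 dz 0.312
0.9 xloc -0.0131 z 0.2590 | dx 0.053 dz 0.354
```

View pics/s24a.png

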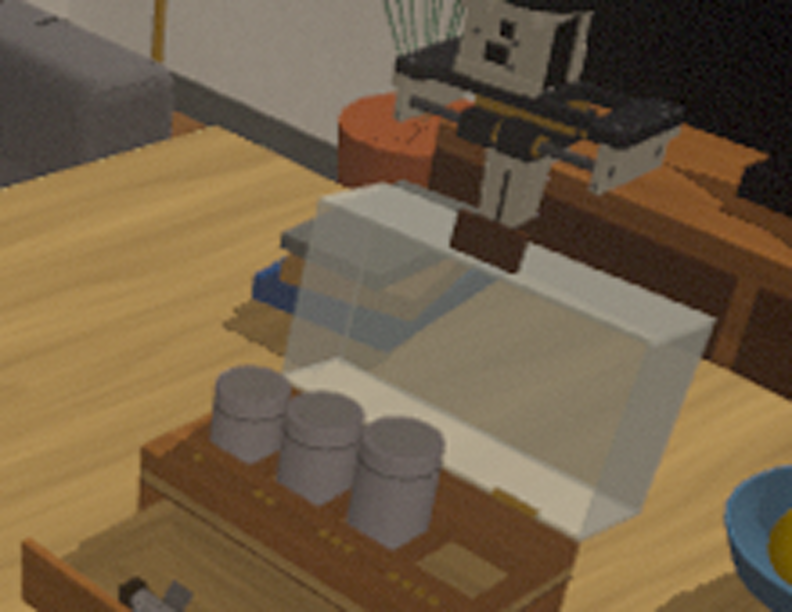

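Hood is swinging, with the finger behind the tab. Continuing.

Emit:
{"fn": "move_arm", "kwargs": {"increments": [[0.004, 0.002, 0.044, 0], [0.002, 0.002, 0.09, 0], [0.003, 0.002, 0.134, 0], [0.006, 0.002, 0.178, 0], [0.01, 0.002, 0.224, 0]]}}

```text
time: 41.3
tool_pos: [0.5611, 0.2206, 0.2739]
tool_rot: [-1.451, 1.569, -2.945]
contact_force: [0.0, 3.9, -1.5]
opening: 0.0004
```

```bash
python3 pth.py 1.2 .3 s25
```

```text
[ 0.0387 -0.0011  0.2739] [ 0.   3.9 -1.5] 41.3
1.2 xloc 0.0393 z 0.2774 | dx -0.009 dz -0.001
1.1 xloc 0.0214 z 0.2731 | dx 0.002 dz 0.043
1.0 xloc 0.0039 z 0.2670 | dx 0.017 dz 0.087
0.9 xloc -0.0131 z 0.2590 | dx 0.037 dz 0.129
0.8 xloc -0.0293 z 0.2493 | dx 0.062 dz 0.170
0.7 xloc -0.0432 z 0.2367 | dx 0.093 dz 0.205
0.6 xloc -0.0558 z 0.2228 | dx 0.128 dz 0.236
0.5 xloc -0.0669 z 0.2077 | dx 0.166 dz 0.264
0.4 xloc -0.0765 z 0.1916 | dx 0.206 dz 0.288
0.3 xloc -0.0844 z 0.1745 | dx 0.248 dz 0.308
```

View pics/s25a.png

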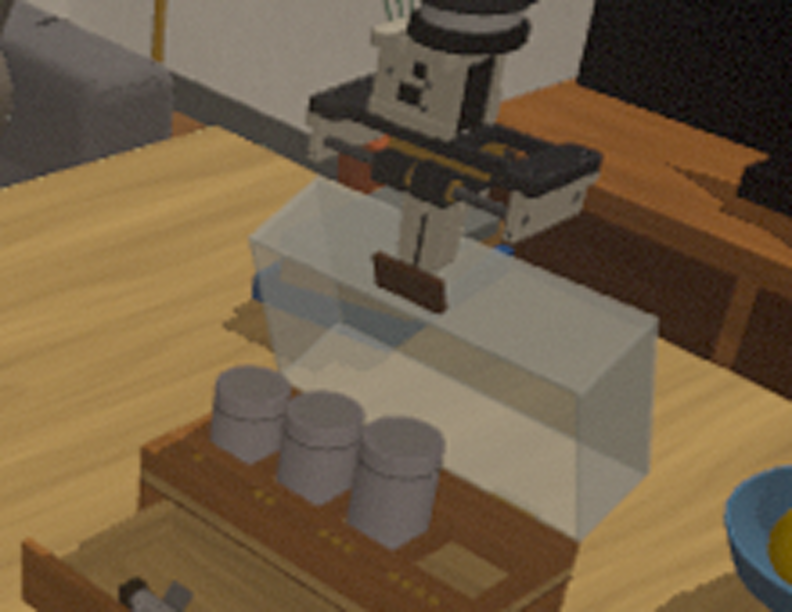

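Emit:
{"fn": "move_arm", "kwargs": {"increments": [[0.0, 0.002, 0.043, 0], [0.015, 0.002, 0.087, 0], [0.037, 0.002, 0.129, 0], [0.062, 0.002, 0.17, 0], [0.093, 0.002, 0.205, 0]]}}

```text
time: 41.98
tool_pos: [0.5685, 0.1389, 0.2366]
tool_rot: [-0.199, 1.57, -1.693]
contact_force: [0.5, 2.6, 0.4]
opening: 0.0004
```

```bash
python3 pth.py .7 0 s26
```

```text
[-0.0434 -0.0021  0.2366] [0.5 2.6 0.4] 41.975
0.7 xloc -0.0432 z 0.2367 | dx -0.000 dz -0.000
0.6 xloc -0.0558 z 0.2228 | dx 0.035 dz 0.031
0.5 xloc -0.0669 z 0.2077 | dx 0.072 dz 0.059
0.4 xloc -0.0765 z 0.1916 | dx 0.113 dz 0.083
0.3 xloc -0.0844 z 0.1745 | dx 0.155 dz 0.103
0.2 xloc -0.0906 z 0.1568 | dx 0.199 dz 0.118
0.1 xloc -0.0950 z 0.1386 | dx 0.245 dz 0.129
0.0 xloc -0.0975 z 0.1200 | dx 0.291 dz 0.135
```

View pics/s26a.png

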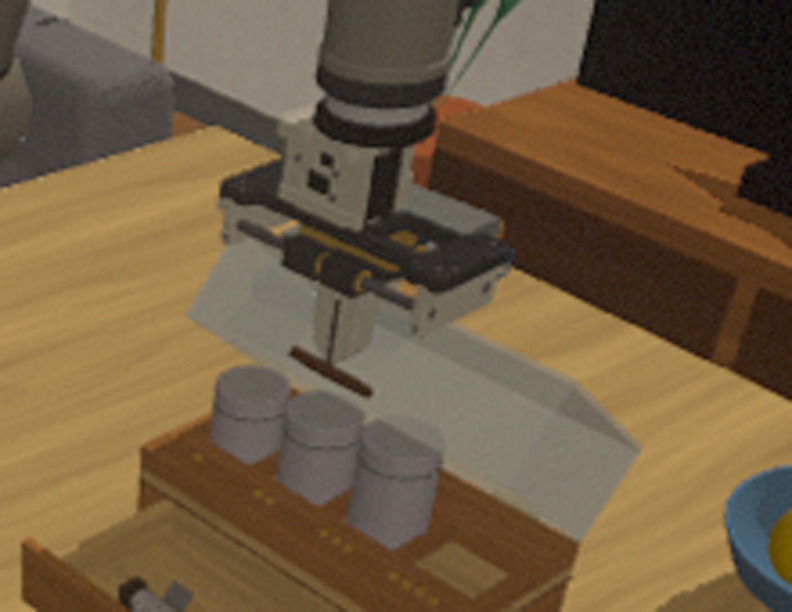

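Emit:
{"fn": "move_arm", "kwargs": {"increments": [[0.035, 0.003, 0.033, 0], [0.072, 0.003, 0.061, 0], [0.113, 0.003, 0.086, 0], [0.155, 0.003, 0.107, 0], [0.199, 0.003, 0.123, 0]]}}

```text
time: 42.65
tool_pos: [0.5735, 0.0905, 0.1564]
tool_rot: [-0.556, 1.571, -2.049]
contact_force: [-0.1, 0.6, 0.8]
opening: 0.0007
```

```bash
python3 pth.py .2 0 s27
```

```text
[-0.092  -0.0033  0.1564] [-0.1  0.6  0.8] 42.65
0.2 xloc -0.0906 z 0.1568 | dx -0.001 dz -0.004
0.1 xloc -0.0950 z 0.1386 | dx 0.045 dz 0.007
0.0 xloc -0.0975 z 0.1200 | dx 0.091 dz 0.014
```

View pics/s27a.png

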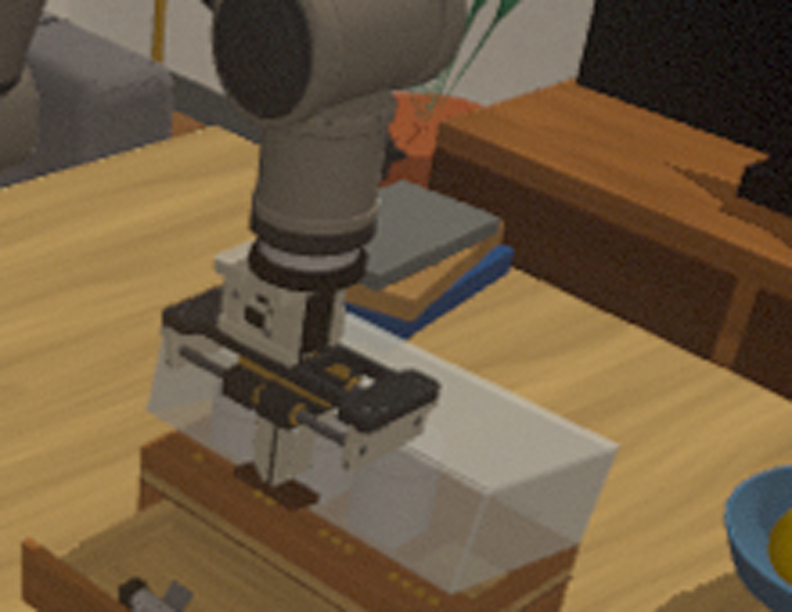

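Emit:
{"fn": "move_arm", "kwargs": {"increments": [[0.02, 0.002, 0.01, 0], [0.045, 0.002, 0.017, 0], [0.065, 0.002, 0.022, 0], [0.08, 0.002, 0.024, 0], [0.08, 0.002, 0.024, 0]]}}

```text
time: 43.32
tool_pos: [0.5747, 0.0818, 0.1252]
tool_rot: [-1.642, 1.57, -3.135]
contact_force: [0.3, -0.3, 0.1]
opening: -0.0001
```

Emit:
{"fn": "move_arm", "kwargs": {"increments": [[0.003, 0, 0, 0], [0.006, 0, 0, 0], [0.009, 0, 0, 0], [0.009, 0, 0, 0]]}}

```text
time: 43.82
tool_pos: [0.575, 0.0818, 0.1221]
tool_rot: [2.425, 1.571, 0.932]
contact_force: [-0.3, -0.4, 0.4]
opening: 0.0006
```

Emit:
{"fn": "move_arm", "kwargs": {"increments": [[0.003, 0, 0, 0], [0.006, 0, 0, 0], [0.006, 0, 0, 0], [0.006, 0, 0, 0]]}}

```text
time: 44.32
tool_pos: [0.5751, 0.0818, 0.1202]
tool_rot: [1.506, 1.57, 0.013]
contact_force: [-1.9, -0.9, 5.4]
opening: 0.0004
```

Emit:
{"fn": "move_arm", "kwargs": {"increments": [[0.003, 0, 0, 0], [0.006, 0, 0, 0], [0.006, 0, 0, 0], [0.006, 0, 0, 0]]}}

```text
time: 44.82
tool_pos: [0.5752, 0.0818, 0.1201]
tool_rot: [1.443, 1.569, -0.05]
contact_force: [-7.9, -1.6, 19.1]
opening: 0.0006
```

Emit:
{"fn": "move_arm", "kwargs": {"increments": [[-0.05, 0, 0, 0], [-0.12, 0, 0.05, 0], [-0.15, 0, 0.18, 0], [-0.15, 0, 0.32, 0], [-0.15, 0, 0.43, 0]]}}

```text
time: 45.45
tool_pos: [0.5884, -0.0916, 0.1773]
tool_rot: [1.425, 1.57, -0.069]
contact_force: [0.6, 0.7, -0.3]
opening: 0.0003
```

```bash
python3 -c "
from m import *
s=robot.observe();go(*W((-.27,0,.059)),4.45);print(loc(s['tool_pos']))
a=snap('wrist','w28.png')
b=snap('scene','s28.png'); crop(b,'s28a.png',330,60,550,230,3.6)
"
```

```text
inc [ 0.2957 -0.0103 -0.0119] -0.0005 | pos [ 0.5884 -0.0916  0.1773] ang 4.42 F [ 0.6  0.7 -0.3] op 0.0003 t 45.45
[-0.2748 -0.0041  0.1773]
```

View pics/w28.png

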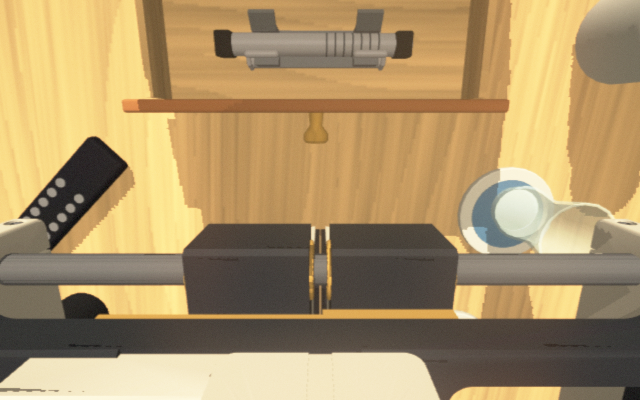

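View pics/s28a.png

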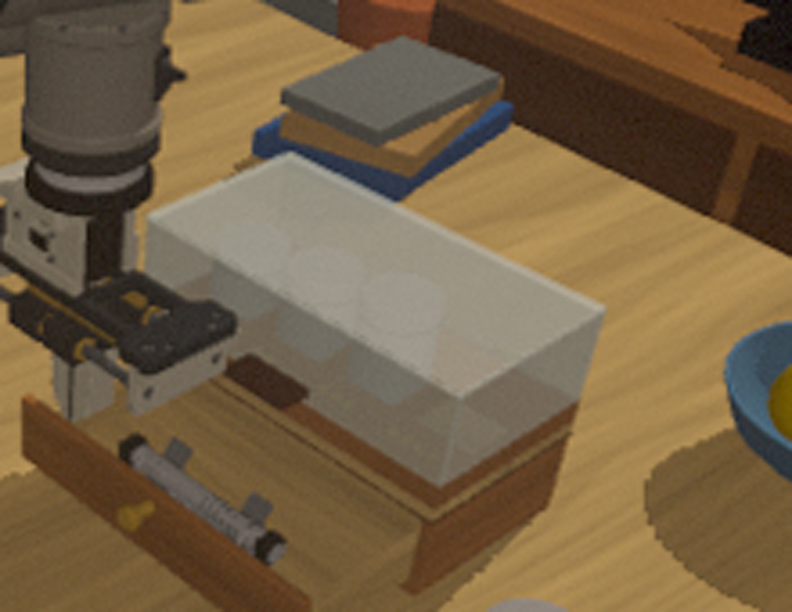

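Emit:
{"fn": "move_arm", "kwargs": {"increments": [[0.1, -0.005, 0, 0], [0.2, -0.005, 0, 0], [0.28, -0.005, 0, 0], [0.295, -0.005, 0, 0], [0.295, -0.005, 0, 0]]}}

```text
time: 46.18
tool_pos: [0.5867, -0.0894, 0.0598]
tool_rot: [1.973, 1.57, 0.48]
contact_force: [-0.2, 0.4, 1.0]
opening: 0.0005
```

```bash
python3 -c "
from m import *
s=robot.observe();go(*W((-.1235,0,.059)),4.45);print(loc(s['tool_pos']))
b=snap('scene','s29.png'); crop(b,'s29a.png',310,80,530,250,3.6)
"
```

```text
inc [ 0.002  -0.0063 -0.3723] 0.0004 | pos [ 0.5867 -0.0894  0.0598] ang 4.47 F [-0.2  0.4  1. ] op 0.0005 t 46.175
[-0.2724 -0.0026  0.0598]
```

View pics/s29a.png

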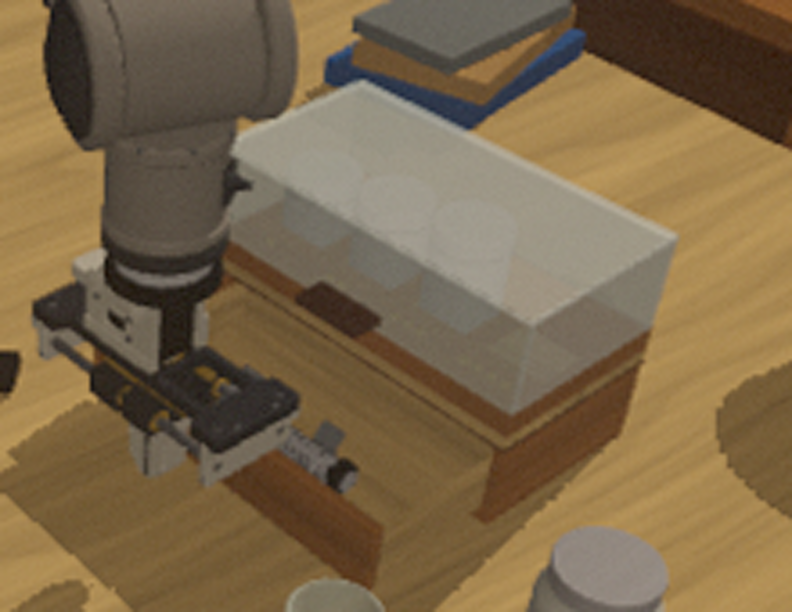

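Emit:
{"fn": "move_arm", "kwargs": {"increments": [[0, -0.003, -0.04, 0], [0, -0.003, -0.08, 0], [0, -0.003, -0.12, 0], [0, -0.003, -0.16, 0], [0, -0.003, -0.2, 0]]}}

```text
time: 46.85
tool_pos: [0.5792, -0.009, 0.0596]
tool_rot: [1.334, 1.57, -0.159]
contact_force: [1.4, -1.7, 1.9]
opening: 0.0009
```

```bash
python3 -c "
from m import *
s=robot.observe();go(*W((-.1235,0,.059)),4.45);print(loc(s['tool_pos']))
b=snap('scene','s30.png'); crop(b,'s30a.png',310,80,530,250,3.6)
"
```

```text
inc [ 0.0015 -0.0032 -0.1704] 0.0003 | pos [ 0.5792 -0.009   0.0596] ang 4.47 F [ 1.4 -1.7  1.9] op 0.0009 t 46.85
[-0.1917 -0.0013  0.0596]
```

View pics/s30a.png

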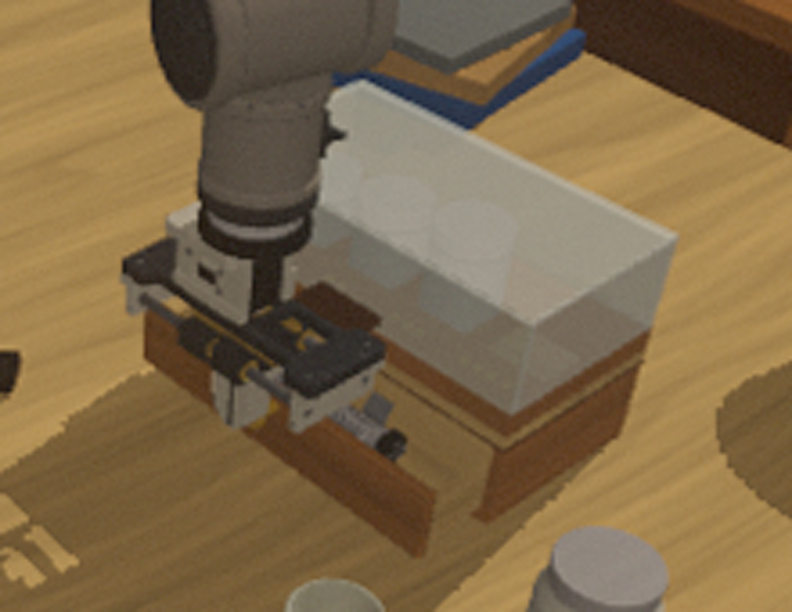

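Emit:
{"fn": "move_arm", "kwargs": {"increments": [[0, -0.001, -0.03, 0], [0, -0.001, -0.06, 0], [0, -0.001, -0.09, 0], [0, -0.001, -0.11, 0], [0, -0.001, -0.12, 0]]}}

```text
time: 47.52
tool_pos: [0.5748, 0.0382, 0.0593]
tool_rot: [-2.302, 1.571, 2.488]
contact_force: [0.5, -2.7, 1.2]
opening: 0.0006
```

```bash
python3 -c "
from m import *
s=robot.observe();go(*W((-.1235,0,.059)),4.45);print(loc(s['tool_pos']))
b=snap('scene','s31.png'); crop(b,'s31a.png',310,80,530,250,3.6)
"
```

```text
inc [ 0.0007 -0.0014 -0.0519] 0.0004 | pos [0.5748 0.0382 0.0593] ang 4.47 F [ 0.5 -2.7  1.2] op 0.0006 t 47.525
[-0.1442 -0.0006  0.0593]
```

View pics/s31a.png

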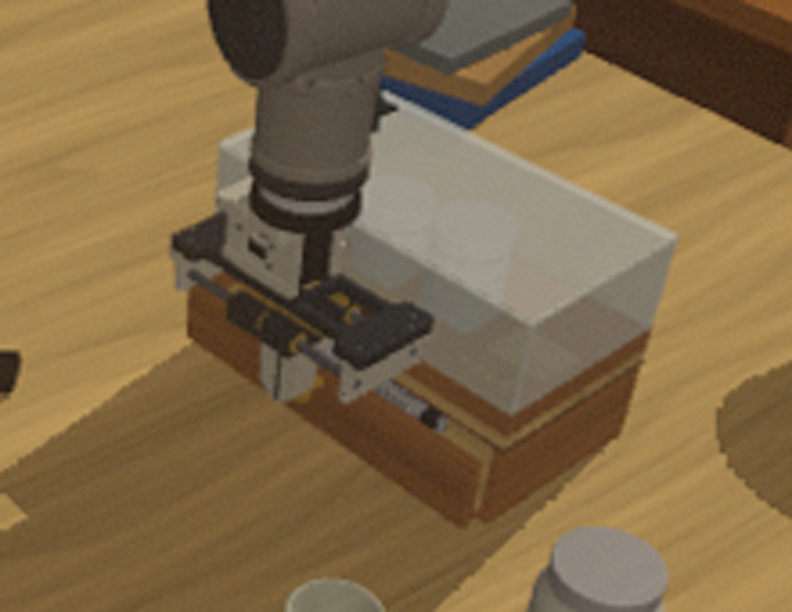

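Emit:
{"fn": "move_arm", "kwargs": {"increments": [[0, 0, -0.01, 0], [0, 0, -0.02, 0], [0, 0, -0.03, 0], [0, 0, -0.035, 0], [0, 0, -0.035, 0]]}}

```text
time: 48.2
tool_pos: [0.5736, 0.052, 0.0592]
tool_rot: [-2.628, 1.57, 2.162]
contact_force: [-0.3, 0.1, 0.6]
opening: 0.0004
```

Emit:
{"fn": "move_arm", "kwargs": {"increments": [[0, 0, -0.005, 0], [0, 0, -0.01, 0], [0, 0, -0.01, 0], [0, 0, -0.01, 0]]}}

```text
time: 48.7
tool_pos: [0.5734, 0.0556, 0.0593]
tool_rot: [-2.079, 1.571, 2.711]
contact_force: [-0.6, -2.4, -1.0]
opening: 0.0004
```

```bash
python3 -c "
from m import *
s=robot.observe();go(*W((-.1235,0,.059)),4.45);print(loc(s['tool_pos']))
"
```

```text
inc [ 0.0008 -0.0013 -0.0084] -0.0001 | pos [0.5734 0.0556 0.0593] ang 4.45 F [-0.6 -2.4 -1. ] op 0.0004 t 48.7
[-0.1269 -0.0005  0.0593]
```

Emit:
{"fn": "move_arm", "kwargs": {"increments": [[0, 0, -0.003, 0], [0, 0, -0.006, 0], [0, 0, -0.006, 0], [0, 0, -0.006, 0]]}}

```text
time: 49.2
tool_pos: [0.5734, 0.056, 0.0593]
tool_rot: [-0.079, 1.568, -1.572]
contact_force: [-0.6, -11.3, -0.7]
opening: 0.0008
```

Emit:
{"fn": "move_arm", "kwargs": {"increments": [[0, 0, -0.003, 0], [0, 0, -0.005, 0], [0, 0, -0.005, 0], [0, 0, -0.005, 0]]}}

```text
time: 49.7
tool_pos: [0.5734, 0.0563, 0.0594]
tool_rot: [-0.061, 1.566, -1.554]
contact_force: [-0.9, -17.7, -0.2]
opening: 0.0003
```

Emit:
{"fn": "move_arm", "kwargs": {"increments": [[0, 0, 0.05, 0], [0, 0, 0.15, 0], [-0.1, 0, 0.28, 0], [-0.25, 0, 0.4, 0], [-0.4, 0, 0.5, 0]]}}

```text
time: 50.32
tool_pos: [0.5873, -0.1255, 0.1986]
tool_rot: [2.919, 1.569, 1.425]
contact_force: [1.4, -0.4, -0.2]
opening: 0.0003
```

```bash
python3 -c "
from m import *
s=robot.observe();go(*W((-.1235,0,.059)),4.45);print(loc(s['tool_pos']))
a=snap('wrist','w32.png')
b=snap('scene','s32.png'); crop(b,'s32a.png',310,80,530,250,3.6)
b=snap('top','t32.png'); crop(b,'t32a.png',60,80,300,260,3.3)
"
```

```text
inc [ 0.3495 -0.0013 -0.462 ] -0.0005 | pos [ 0.5873 -0.1255  0.1986] ang 4.42 F [ 1.4 -0.4 -0.2] op 0.0003 t 50.325
[-0.3085 -0.0004  0.1986]
```

View pics/w32.png

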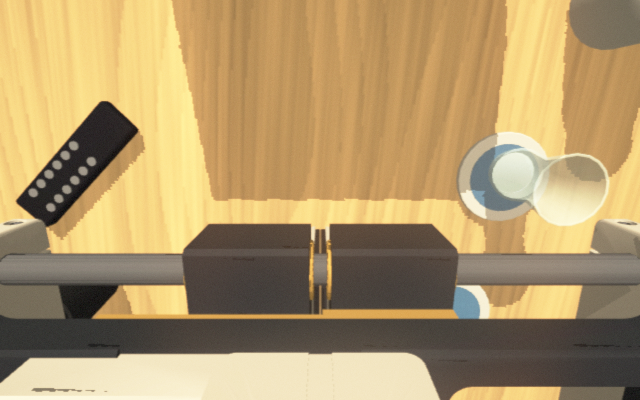

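View pics/s32a.png

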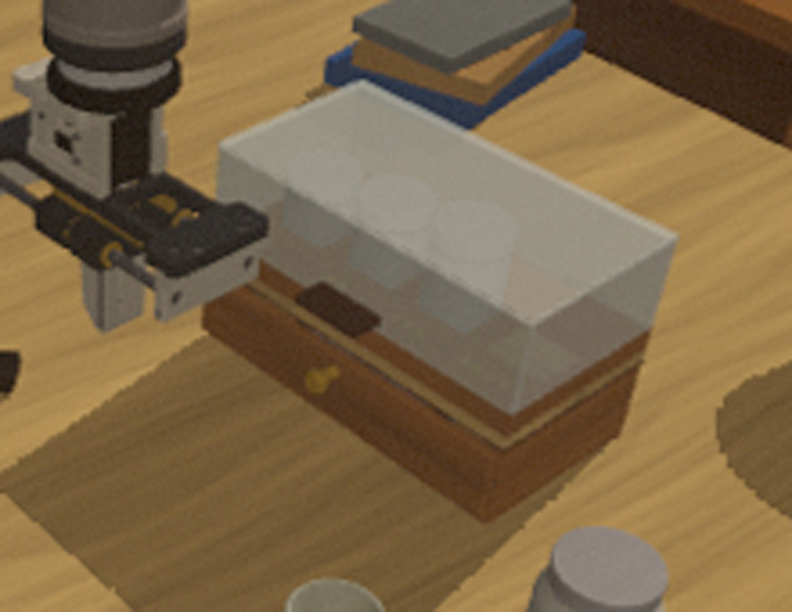

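View pics/t32a.png

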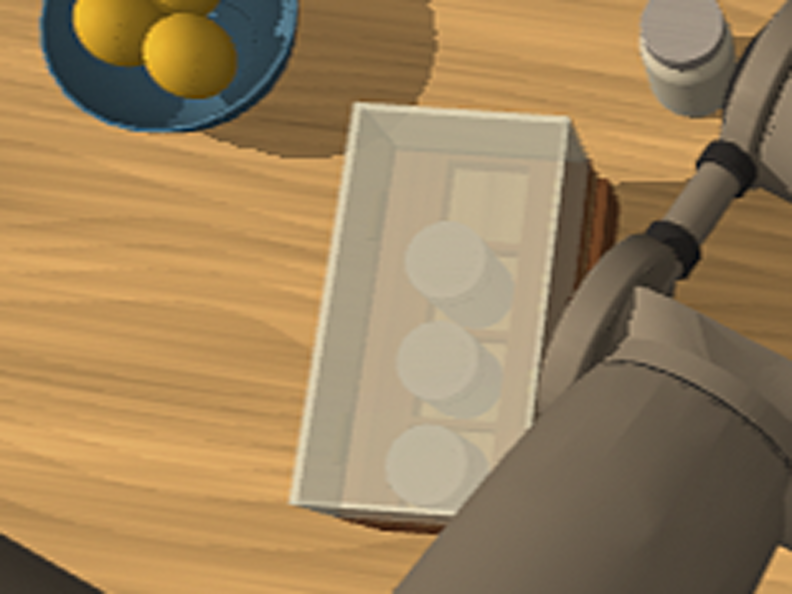

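Emit:
{"fn": "move_arm", "kwargs": {"increments": [[-0.1, 0, -0.05, 0], [-0.2, 0, -0.15, 0], [-0.25, 0, -0.2, 0], [-0.25, 0, -0.2, 0]]}}

```text
time: 50.98
tool_pos: [0.5815, -0.0424, 0.2977]
tool_rot: [1.842, 1.569, 0.352]
contact_force: [0.7, -0.3, -1.0]
opening: 0.0003
```

Run:
```python
from m import *
s=robot.observe();a=snap('wrist','w33.png');crop(a,'w33a.png',220,60,420,230,3.8);crop(a,'w33b.png',80,0,560,230,1.6)
c=cam('wrist',s); print(loc(s['tool_pos']))
for n,X in [('knob shut',W((-.114,0,.056))),('knob 5mm',W((-.119,0,.056))),('face top',W((-.09,0,.07))),('tray front',W((-.08,.148,.104))),('tray fr top',W((-.08,-.15,.104))),('tab tip',W((-.11,.03,.12))),('tab tip r',W((-.11,-.03,.12))),('tab tip +.03rad',hd(.19,.03,.016,.03))]: print(n,pj(c,X).round(1))
```

```text
[-0.2252 -0.001   0.2977]
knob shut [319.8  71.7]
knob 5mm [319.7  76.5]
face top [319.9  46.2]
tray front [165.   27.4]
tray fr top [476.6  28.7]
tab tip [287.7  58.9]
tab tip r [352.1  59.2]
tab tip +.03rad [287.1  57.3]
```

View pics/w33a.png

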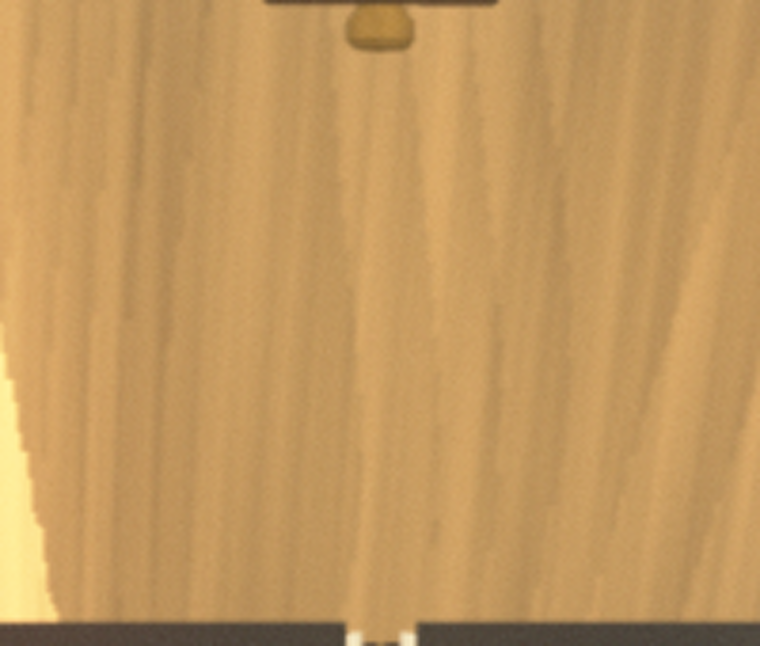

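View pics/w33b.png

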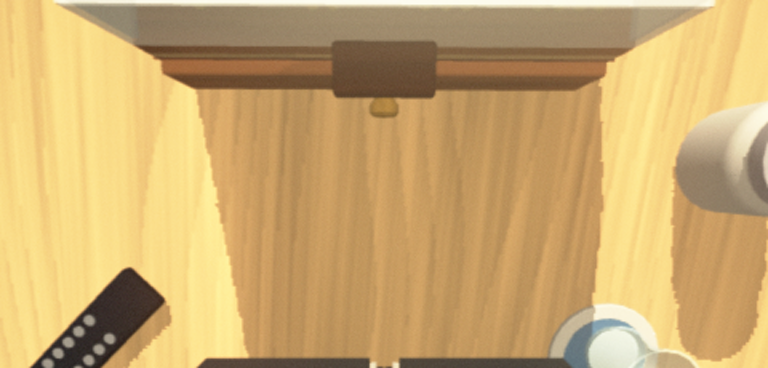

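```bash
python3 -c "
from h import *
print(robot.observe()['time'],robot.hand_in())"
```

```text
the job is handed in; nothing more can be done
51.025 None
```

The caddy is packed and closed, and the job was handed in at about 51 s of the 208 s allowed.

**What I did:**
- **Infuser:** I laid it in the clip and pressed it down with closed fingertips until it stopped on the fork floor, at 44 N. The jaw noses then lay over the tube in the position measured for the jaw shut.
- **Tins:** Three were there, the 64, 76 and 88 mm ones; the 52 mm tin was absent. They stand in the pockets with one, two and three studs. Each touched down at pocket-floor height.
- **Hood, then drawer:** I swung the hood down by its tab until it stopped at the shut height of 0.120 m. Then I pushed the drawer by its knob to a firm stop at about 18 N.

**Last checks:**
- The final wrist picture put the knob within about 1 pixel and the tab tip within about 2 pixels of where they should be when shut. The 2 pixels are about what a 1 to 2 mm bias in my caddy position estimate would give.
- I saw the infuser still clipped just before closing the drawer, but could not look inside afterwards.
- The glass, its coaster and the remote looked undisturbed in the last pictures. The dice cup, dice and other coaster were not clearly in view by then, but nothing touched them that I know of.
- No check failed.

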